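# Put the stacked fixture parts back in their nests

### The arm

A 7-joint arm with a two-finger parallel gripper is mounted at the origin on the work surface. World frame = base frame: x ahead of the robot, y to its left, z up, the work surface at z = 0. Lengths are in m, angles in rad, forces in N, time in s.
With the tool pointing down it reaches from about 0.425 to 0.925 m from the base axis. Payload 6.8 kg.
Tool frame: the origin (TCP) lies midway between the tips of the shut fingers; the grasp point (between the pads) lies 19 mm behind it; y points along the fingers, z is the direction in which the jaws open and shut, and the axes are right-handed (so a half turn about y gives the same grasp; the last joint's range is limited). The gripper opens to 85 mm and grips with 20 to 120 N. Pads are 22 mm wide; open, the fingers measure 114 mm over their backs; the gripper's body (76 mm by 85 mm) begins 54 mm behind the grasp point. The pads swing forward as they close: fully open they stand 13 mm farther back than shut.
Start: joints at [-1.247, 0.477, 0.022, 1.555, -0.011, 1.109, -0.083], TCP at [0.282, 0.613, 0.231] pointing down, gripper open.
Joint ranges: [-2.96, 2.96], [-0.34, 2.1], [-1.41, 1.46], [0.24, 2.44], [-1.37, 4.51], [0.17, 1.92], [-2.96, 2.96]. Speed limits (rad/s): [2.39, 2.39, 3.14, 3.14, 3.14, 3.14, 3.14].

### API

Orientations are given as a unit quaternion [w, x, y, z].
In Python, from station import bot gives the robot as it stands. The module is installed in compiled form; this text tells all that it offers.
- The arm moves only by the shell command python3 -m crank 'ROWS' [FORCE]. ROWS is JSON, a list of rows, each an object with "linear": the shift along the tool's x, y, z in m, a list of three; "dr": the turn, a rotation vector about the tool's x, y, z in degrees, a list of three; "hand": the gripper command: -1 is shut, 1 is fully open, values between are in proportion. A call has 1 to 10 rows; each row is the pose to reach, as a shift and turn from the pose commanded when the call began, along the tool's axes at that moment; what a row does not reach only later rows make up. A row lasts 1/12 s, in which the tool goes at most 41.7 mm and 7.16 degrees, less where a joint would pass 70% of its speed; a pose out of reach is approached as far as the arm can. A call with a gripper value outside its range is refused whole. The fingers move at their own pace and stop on an object; FORCE is the grip in N (left out, the last holds). Time passes only in rows, so rows that repeat a pose let the fingers close. It gives the time, the measured TCP pose, the force and the opening at its end, in the units of the state.
- bot.get_obs(): the state, without advancing time (a new reading comes with each control period).
- bot.read_camera(name): name is "scene" or "top"; returns the picture (480x640x3 uint8, blue, green, red); there is no depth.
- bot.camera_params(name): a dict with "K" (3x3 intrinsics, pixels), "k1" (the pictures are not rectified: a ray, as slopes to the right and down, at radius r is drawn at 1 + k1 r^2 times it, then the intrinsics apply), "R" (3x3) and "t" (3): a world point X has camera coordinates R X + t. Camera axes: x right, y down, z forward; pixel columns grow to the right and rows downward; lengths in m; the calibration is good to about 2 mm. A picture is of the moment at which its call begins. camera_params takes no time and is no camera call.
- bot.hand_in(): hands the job in, once; it reports no verdict.
Trained networks look in the newest picture that a camera, given by its name, has taken for a name from the list of things; names that differ only in an ending like _2 or _b are one class to them, and where a whole thing is asked for, a point or a joint stands for the part that bears it (a point fixed in the world has none). Each returns a list of dicts, best first, with "score" (0 to 1); they miss things now and then, are a little off and sometimes report something else, mostly with a low value. They report only what shows in the picture. A call takes as long as a camera call. They do not tell look-alikes from the thing itself.
- bot.search_frame(camera, target): "extent" ([left, top, right, bottom] in pixels, round what is visible of it).
- bot.cut_out(camera, target): "pixels" (480x640 bool, what is visible of it) and "extent" ([left, top, right, bottom] in pixels, round what is visible of it).
- bot.place_of(camera, target): "xy" ([column, row] in pixels: a listed point, or the origin of a listed thing).
The state is a dict: "t": time; "q": joint angles; "joint_vel": joint speeds; "joint_torque": joint torques, N m; "eef_pos": TCP position; "tool_rot": TCP orientation; "contact_force": force on the tool from outside, world axes, zero at the start; "torque": the same for the moment, N m; "gripper_width": opening from 0.0 (shut) to 1.0 (fully open).
Only numpy, scipy, OpenCV 4.12 (cv2) and the standard library are available. Lean on these libraries where they do the work, as an engineer would, in place of code of your own. Each camera call takes 0.05 s, during which the arm holds its last target. There are 200 camera calls.

### The job

The fixture parts on the breadboard are piled up: a dark bridge lies across a round and a square steel spacer, which stand on a long white riser block. Take the stack apart from the top and set each piece (do not drop it), upright and flat on the floor of the black nest made for its shape: bridge in the narrow long nest, round spacer in the round nest, square spacer in the square nest, and last the riser in the wide long nest. Leave the riser standing where it is until the other three are in their nests, and leave the two small white bottles standing where they are.

Things in the scene. Friction and masses are not known exactly. Their poses are not given: they have to be found in the camera images.
- bridge_grip (a point): Dark steel bridge, top of the stack: a bar 130 (x) by 22 (y) by 14 mm high, with a grip block 36 (x) by 20 (y) by 32 mm high standing on its middle (46 mm high in all). It lies across the tops of both spacers. This point: centre of the grip block, 30 mm above the underside of the bar; x along the bar, z up. Take it by the grip block, closing along y (20 mm wide). 0.12 to 0.25 kg
- round_mid (a point): Round steel spacer, a cylinder 48 mm in diameter and 50 mm high, standing on one end of the riser (about 40 mm from the riser's middle; which end varies). This point: its centre, half-way up (25 mm); z up. 0.18 to 0.33 kg
- square_mid (a point): Square steel spacer, 44 by 44 mm and 50 mm high, standing on the other end of the riser, its sides nearly parallel with the riser's. This point: its centre, half-way up (25 mm); x and y square to its sides, z up. 0.18 to 0.33 kg
- riser_mid (a point): White plastic riser block, bottom of the stack, standing loose on the table: 150 (x) by 52 (y) by 50 mm high. This point: its centre, half-way up (25 mm); x along its length, z up. Grip across y (52 mm). 0.36 to 0.59 kg
- bridge_nest_floor (a point): Black nest for the bridge, fixed: a shallow narrow tray, inside 146 (x) by 38 (y) mm. The floor is 2 mm thick, the rim 4 mm thick and 7 mm high above the table; 8 mm of play all round the piece. This point: centre of the inner floor, 2 mm above the table; z up, x along its length
- round_nest_floor (a point): Black nest for the round spacer, fixed: a shallow round tray, 64 mm inside diameter. The floor is 2 mm thick, the rim 4 mm thick and 7 mm high above the table; 8 mm of play all round the piece. This point: centre of the inner floor, 2 mm above the table; z up
- square_nest_floor (a point): Black nest for the square spacer, fixed: a shallow square tray, inside 60 by 60 mm. The floor is 2 mm thick, the rim 4 mm thick and 7 mm high above the table; 8 mm of play all round the piece. This point: centre of the inner floor, 2 mm above the table; z up, x and y square to its sides
- riser_nest_floor (a point): Black nest for the riser, fixed: a shallow wide long tray, inside 166 (x) by 68 (y) mm. The floor is 2 mm thick, the rim 4 mm thick and 7 mm high above the table; 8 mm of play all round the piece. This point: centre of the inner floor, 2 mm above the table; z up, x along its length
- bottle_a_mid (a point): Small white capped sample bottle standing loose on the table, to be left alone: 38 mm in diameter, 68 mm high. This point: its centre, 34 mm up
- bottle_b_mid (a point): A second bottle just like it, to be left alone, on the other side. This point: its centre, 34 mm up
Not all that is in view belongs to the job. Leave any green look-alike of the part that bears bottle_a_mid alone.

How it is judged:
By the outcome, as a careful person would: the job done as asked, in the order asked, and still so for the second after the job is handed in, with the robot touching nothing.
It also fails if it takes over 120 s, if anything falls off the work surface, if the arm or the gripper's body presses on something with over 40 N, if the wrist force passes 120 N, or if a joint passes its speed limit or range.

## Working session

There is one attempt and no reset: what is moved stays moved. The work goes in short steps, Python scripts to look and compute and a shell command to move; the robot and the scene stay as the last step left them, time stands still between calls to the robot, and variables do not carry over. Pictures are saved under pics/ and viewed, about 12 in all and at most 16, crops included, and the job is handed in when it is done.

```bash
mkdir -p pics; cat > h.py <<'E'
import numpy as np, cv2
from station import bot
def P(c):
    p=bot.camera_params(c); return {k:np.array(v,float) for k,v in p.items()}
def ray(c,uv):
    p=P(c); d=np.linalg.inv(p['K'])@[uv[0],uv[1],1]; d=d[:2]
    k=float(p['k1']); s=d.copy()
    for _ in range(30): s=d/(1+k*(s@s))
    R=p['R']; return -R.T@p['t'], R.T@np.array([s[0],s[1],1])
def at_z(c,uv,z):
    o,d=ray(c,uv); return o+d*(z-o[2])/d[2]
def proj(c,X):
    p=P(c); x=p['R']@np.array(X,float)+p['t']; s=x[:2]/x[2]; s=s*(1+float(p['k1'])*(s@s))
    return (p['K']@[s[0],s[1],1])[:2]
E
python3 - <<'E'
from h import *
for c in ['scene','top']:
    im=bot.read_camera(c); cv2.imwrite(f'pics/{c}0.png',im)
    p=P(c); print(c,p['K'][0],p['k1'],'pos',(-p['R'].T@p['t']).round(3))
Z=dict(bridge_grip=.13,round_mid=.075,square_mid=.075,riser_mid=.025,bridge_nest_floor=.002,round_nest_floor=.002,square_nest_floor=.002,riser_nest_floor=.002,bottle_a_mid=.034)
for n,z in Z.items():
    for c in ['scene','top']:
        for r in bot.place_of(c,n)[:4]:
            print(n,c,np.round(r['xy'],1),round(r['score'],2),at_z(c,r['xy'],z).round(3))
o=bot.get_obs(); print(o)
E
```

```text
scene [575.13321628   0.         332.79986124] 0.013139001473674883 pos [1.353 0.025 1.005]
top [446.49022772   0.         325.72355154] 0.014484931843320078 pos [ 0.434 -0.008  0.899]
bridge_grip scene [183.1 218.3] 0.57 [ 0.451 -0.356  0.13 ]
bridge_grip top [513.8 262.4] 0.58 [ 0.445 -0.348  0.13 ]
round_mid scene [181.9 225. ] 0.72 [ 0.417 -0.378  0.075]
round_mid top [517.8 281.3] 0.7 [ 0.411 -0.378  0.075]
square_mid scene [197.6 241.7] 0.63 [ 0.469 -0.331  0.075]
square_mid top [138.7 254.6] 0.64 [0.46  0.318 0.075]
riser_mid scene [194.9 252.1] 0.74 [ 0.455 -0.349  0.025]
riser_mid top [491.1 262.4] 0.86 [ 0.447 -0.35   0.025]
bridge_nest_floor scene [495.7 269.1] 0.98 [0.467 0.348 0.002]
bridge_nest_floor top [135.7 252.6] 0.83 [0.466 0.352 0.002]
round_nest_floor scene [416.6 327. ] 0.57 [0.635 0.157 0.002]
round_nest_floor top [235.6 169.6] 0.89 [0.634 0.158 0.002]
square_nest_floor scene [252.  330.5] 0.61 [ 0.655 -0.19   0.002]
riser_nest_floor scene [335.6 278.3] 0.6 [ 0.506 -0.019  0.002]
riser_nest_floor top [320.4 231. ] 0.64 [ 0.51  -0.014  0.002]
bottle_a_mid scene
[... 416 characters left out ...]
 [0.509 0.154 0.034]
{'t': 1.0, 'q': array([-1.24709665,  0.4769638 ,  0.02236868,  1.55535216, -0.01154183,
        1.10927806, -0.0831215 ]), 'joint_vel': array([-0.00103364, -0.00047363,  0.00097858,  0.00056383,  0.00068327,
        0.00119446,  0.00085586]), 'joint_torque': array([ 1.41255434e-03, -5.96326053e+01,  1.60748463e+00, -2.81548655e+01,
        1.26107069e-02,  1.56898925e-03,  2.26669908e-05]), 'eef_pos': array([0.28247427, 0.61310668, 0.23135183]), 'tool_rot': array([ 0.69073569, -0.69064053,  0.15150971, -0.151475  ]), 'contact_force': array([-0.48345276,  0.4862401 , -0.11434991]), 'torque': array([0.03347468, 0.07319557, 0.0150791 ]), 'gripper_width': 0.9943271983449803}
```

View pics/scene0.png

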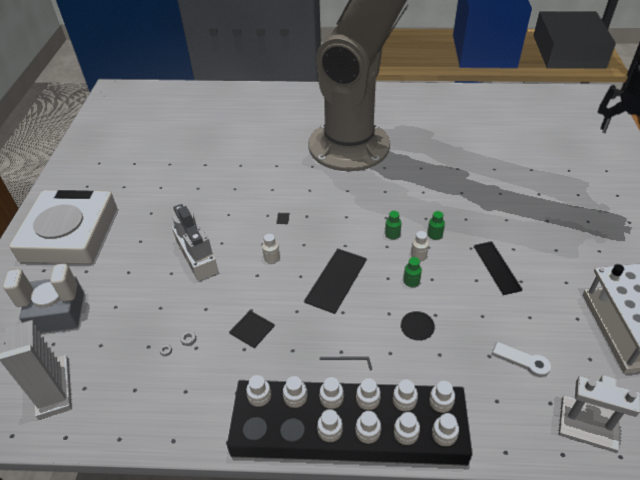

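View pics/top0.png

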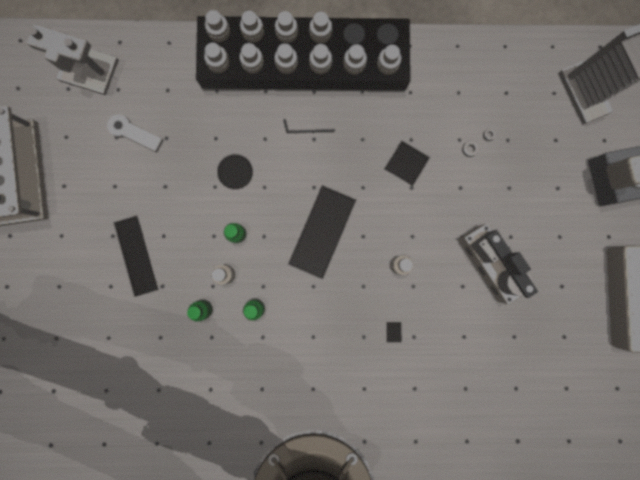

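The scene shows the stack at scene (194,240) / top (500,265). The nests are: bridge, top (136,256); round (235,171); square (407,163); riser (322,231). White bottles stand at top (222,274) and (402,265). The green look-alikes at top (234,232), (198,310) and (254,310) must be left alone. Things that could be mistaken for the bridge or stack: the stand at scene (600,405), the grey fixture at (45,295) and the small black square at (283,218). Only scene (194,240) has a dark bar on two spacers on a white block, so I choose that one.

```bash
cat > fit.py <<'E'
from h import *
def rect(c,n,z,near=None):
    rs=bot.cut_out(c,n)
    for r in rs[:3]:
        m=r['pixels'].astype(np.uint8); cs,_=cv2.findContours(m,0,1)
        k=max(cs,key=cv2.contourArea)[:,0]
        X=np.array([at_z(c,p,z)[:2] for p in k],np.float32)*1000
        (a,b),(w,h),t=cv2.minAreaRect(X)
        if w<h: w,h,t=h,w,t+90
        print(n,c,round(r['score'],2),'ctr',round(a,1),round(b,1),'size',round(w),round(h),'ang',round((t+90)%180-90,1))
E
python3 - <<'E'
from fit import *
ims=[]
for c,b in [('scene',(150,190,230,290)),('top',(450,215,550,310))]:
    im=bot.read_camera(c)[b[1]:b[3],b[0]:b[2]]
    ims.append(cv2.resize(im,(400,500) if c=='scene' else (400,380),interpolation=cv2.INTER_CUBIC))
ims[1]=cv2.copyMakeBorder(ims[1],0,120,0,0,0)
cv2.imwrite('pics/c1.png',np.hstack(ims))
for n in ['bridge_nest_floor','riser_nest_floor','square_nest_floor','round_nest_floor']:
    for c in ['top','scene']: rect(c,n.replace('_floor','_floor'),.007)
for n,z in [('bridge_grip',.114),('riser_mid',.05)]:
    for c in ['top','scene']: rect(c,n,z)
for c in ['top','scene']:
    for r in bot.place_of(c,'bottle_b_mid'): print(c,np.round(r['xy']),round(r['score'],2),at_z(c,r['xy'],.034).round(3))
E
```

```text
bridge_nest_floor top 0.9 ctr 460.7 349.9 size 159 51 ang 17.3
bridge_nest_floor top 0.69 ctr 400.6 -387.8 size 57 34 ang 31.6
bridge_nest_floor scene 0.74 ctr 462.7 349.9 size 160 55 ang 16.5
riser_nest_floor top 0.6 ctr 507.9 -16.6 size 174 77 ang -23.7
riser_nest_floor scene 0.67 ctr 512.4 -18.2 size 179 81 ang -23.8
square_nest_floor top 0.7 ctr 648.7 -189.7 size 70 69 ang -32.0
square_nest_floor top 0.37 ctr 508.5 -17.1 size 174 77 ang -22.6
square_nest_floor scene 0.64 ctr 652.5 -189.9 size 73 72 ang 58.8
round_nest_floor top 0.62 ctr 628.6 159.0 size 70 69 ang -89.6
round_nest_floor scene 0.81 ctr 633.6 157.1 size 74 71 ang 1.9
bridge_grip top 0.94 ctr 446.3 -354.4 size 130 38 ang 32.4
bridge_grip scene 0.6 ctr 449.4 -350.1 size 145 33 ang 30.4
riser_mid top 0.62 ctr 440.1 -337.0 size 158 69 ang 25.6
riser_mid scene 0.6 ctr 469.6 -341.2 size 184 58 ang 31.6
top [402. 266.] 0.81 [ 0.439 -0.172  0.034]
top [136. 255.] 0.65 [0.461 0.338 0.034]
scene [269. 244.] 0.78 [ 0.433 -0.177  0.034]
scene [200. 245.] 0.42 [ 0.44  -0.339  0.034]
```

View pics/c1.png

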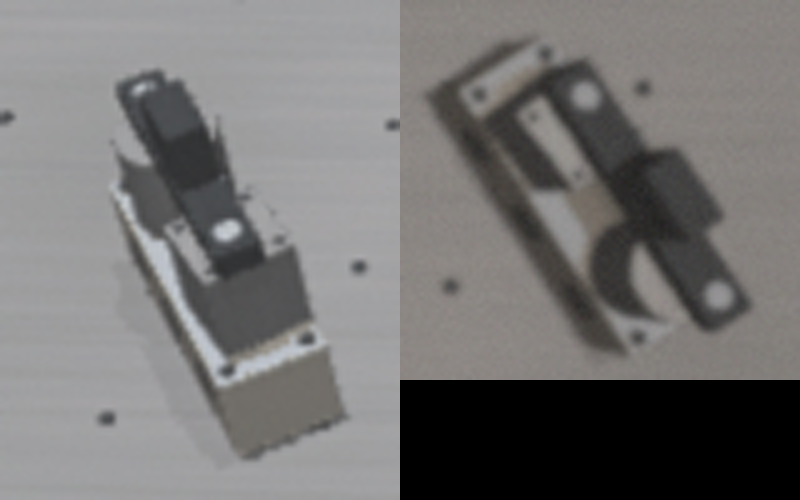

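```bash
python3 - <<'E'
from h import *
T=lambda u,v,z:(1000*at_z('top',(450+(u-400)/4-.4,215+v/4-.4),z)[:2]).round(1)
S=lambda u,v,z:(1000*at_z('scene',(150+u/5-.4,190+v/5-.4),z)[:2]).round(1)
def show(n,f,z,*pts):
    X=[f(*p,z) for p in pts]; d=X[0]-X[1]; print(n,X,'mid',(X[0]+X[1])/2,'len',np.hypot(*d).round(1),'ang',np.degrees(np.arctan2(d[1],d[0])).round(1))
show('bar T',T,.114,(585,95),(718,295)); show('bar S',S,.114,(228,231),(142,90))
show('grip top T',T,.146,(682,150),(722,217)); 
show('riser holes T across',T,.05,(478,94),(545,54)); show('diag T',T,.05,(545,54),(638,338)) 
show('riser long T',T,.05,(478,94),(638,338))
show('riser holes S',S,.05,(227,371),(308,339))
show('sq T',T,.1,(532,118),(578,176)); show('sq S',S,.1,(210,272),(178,228)); show('sq S across',S,.1,(210,272),(280,240))
for c in['top','scene']:
  for n in ['bridge_grip','round_mid','square_mid','riser_mid','bottle_b_mid']:
    pass
E
```

```text
bar T [array([ 488.1, -324.4]), array([ 400.2, -380.3])] mid [ 444.15 -352.35] len 104.2 ang 32.5
bar S [array([ 488.5, -324.5]), array([ 399.8, -382.9])] mid [ 444.15 -353.7 ] len 106.2 ang 33.4
grip top T [array([ 462.6, -352. ]), array([ 434.3, -368. ])] mid [ 448.45 -360.  ] len 32.5 ang 29.5
riser holes T across [array([ 492.8, -298.8]), array([ 512.1, -331.5])] mid [ 502.45 -315.15] len 38.0 ang 120.5
diag T [array([ 512.1, -331.5]), array([ 377.1, -371.9])] mid [ 444.6 -351.7] len 140.9 ang 16.7
riser long T [array([ 492.8, -298.8]), array([ 377.1, -371.9])] mid [ 434.95 -335.35] len 136.9 ang 32.3
riser holes S [array([ 513.5, -331.9]), array([ 493.2, -299.3])] mid [ 503.35 -315.6 ] len 38.4 ang -58.1
sq T [array([ 478.6, -305.8]), array([ 452.6, -325.8])] mid [ 465.6 -315.8] len 32.8 ang 37.6
sq S [array([ 500.1, -332.7]), array([ 473.7, -352.6])] mid [ 486.9  -342.65] len 33.1 ang 37.0
sq S across [array([ 500.1, -332.7]), array([ 479.8, -305.9])] mid [ 489.95 -319.3 ] len 33.6 ang -52.9
```

```bash
cat > go.py <<'E'
import sys
from h import *
from scipy.spatial.transform import Rotation as Ro
# usage: go.py x y z jawyaw(deg)   (mm)
o=bot.get_obs(); q=o['tool_rot']; R=Ro.from_quat([q[1],q[2],q[3],q[0]]).as_matrix(); p=o['eef_pos']*1000
jy=np.degrees(np.arctan2(R[1,2],R[0,2]))
print('t',round(o['t'],2),'tcp',p.round(1),'jaw',jy.round(1),'q',o['q'].round(2),'F',o['contact_force'].round(1),'w',round(o['gripper_width']*85,1))
a=list(map(float,sys.argv[1:]))
for i in range(0,len(a),4):
    x,y,z,w=a[i:i+4]
    w=jy+((w-jy+90)%180-90); c,s=np.cos(np.radians(w)),np.sin(np.radians(w))
    zt=np.array([c,s,0]); yt=np.array([0,0,-1.]); G=np.c_[np.cross(yt,zt),yt,zt]
    print(a[i:i+4],'linear',(R.T@(np.array([x,y,z])-p)/1000).round(4),'dr',np.degrees(Ro.from_matrix(R.T@G).as_rotvec()).round(1),'jawto',round(w,1))
E
python3 go.py 560 150 300 60  560 150 300 123 444 -353 220 123; ls; python3 -c "
from fit import *"
```

```text
t 1.8 tcp [282.5 613.1 231.3] jaw 65.3 q [-1.25  0.48  0.02  1.56 -0.01  1.11 -0.08] F [ 0.6 -0.1 -0.6] w 84.8
[560.0, 150.0, 300.0, 60.0] linear [ 0.4458 -0.0687 -0.3044] dr [-0.   5.3  0. ] jawto 60.0
[560.0, 150.0, 300.0, 123.0] linear [ 0.4458 -0.0687 -0.3044] dr [ -0.  -57.7   0. ] jawto 123.0
[444.0, -353.0, 220.0, 123.0] linear [ 0.551   0.0113 -0.8098] dr [ -0.  -57.7   0. ] jawto 123.0
fit.py
go.py
h.py
pics
```

```bash
python3 -m crank '[{"linear":[0.446,-0.069,-0.304],"dr":[0,65,0],"hand":1},{"linear":[0.446,-0.069,-0.304],"dr":[0,65,0],"hand":1},{"linear":[0.446,-0.069,-0.304],"dr":[0,65,0],"hand":1},{"linear":[0.446,-0.069,-0.304],"dr":[0,65,0],"hand":1},{"linear":[0.446,-0.069,-0.304],"dr":[0,65,0],"hand":1},{"linear":[0.446,-0.069,-0.304],"dr":[0,65,0],"hand":1},{"linear":[0.446,-0.069,-0.304],"dr":[0,65,0],"hand":1},{"linear":[0.446,-0.069,-0.304],"dr":[0,65,0],"hand":1},{"linear":[0.446,-0.069,-0.304],"dr":[0,65,0],"hand":1},{"linear":[0.446,-0.069,-0.304],"dr":[0,65,0],"hand":1}]'; python3 go.py 520 -100 280 -30 444 -353 220 -57
```

```text
t: 2.63
eef_pos: [0.4959, 0.2569, 0.2847]
tool_rot: [0.5, -0.499, 0.501, -0.5]
contact_force: [1.5, 1.1, -0.1]
gripper_width: 1.002
t 2.63 tcp [495.9 256.9 284.7] jaw -0.1 q [-0.91  0.24  0.39  1.8  -0.1   1.12 -0.49] F [ 1.5  1.1 -0.1] w 85.2
[520.0, -100.0, 280.0, -30.0] linear [0.3569 0.0045 0.0248] dr [-0.  29.9 -0. ] jawto -30.0
[444.0, -353.0, 220.0, -57.0] linear [ 0.6101  0.0643 -0.0507] dr [-0.  56.9 -0. ] jawto -57.0
```

```bash
python3 -m crank '[{"linear":[0.357,0.005,0.025],"dr":[0,57,0],"hand":1},{"linear":[0.357,0.005,0.025],"dr":[0,57,0],"hand":1},{"linear":[0.357,0.005,0.025],"dr":[0,57,0],"hand":1},{"linear":[0.357,0.005,0.025],"dr":[0,57,0],"hand":1},{"linear":[0.357,0.005,0.025],"dr":[0,57,0],"hand":1},{"linear":[0.357,0.005,0.025],"dr":[0,57,0],"hand":1},{"linear":[0.357,0.005,0.025],"dr":[0,57,0],"hand":1},{"linear":[0.61,0.05,-0.05],"dr":[0,57,0],"hand":1},{"linear":[0.61,0.05,-0.05],"dr":[0,57,0],"hand":1},{"linear":[0.61,0.05,-0.05],"dr":[0,57,0],"hand":1}]'; python3 go.py 444 -353 220 -57
```

```text
t: 3.47
eef_pos: [0.4903, -0.1549, 0.2628]
tool_rot: [-0.203, 0.202, -0.678, 0.678]
contact_force: [0.6, -0.2, -0.1]
gripper_width: 0.996
t 3.47 tcp [ 490.3 -154.9  262.8] jaw -56.8 q [-0.46  0.21  0.76  1.94 -0.17  1.06 -0.62] F [ 0.6 -0.2 -0.1] w 84.6
[444.0, -353.0, 220.0, -57.0] linear [0.1474 0.0427 0.1402] dr [-0.   0.2 -0.1] jawto -57.0
```

```bash
python3 -m crank '[{"linear":[0.147,0.043,0.14],"dr":[0,0,0],"hand":1},{"linear":[0.147,0.043,0.14],"dr":[0,0,0],"hand":1},{"linear":[0.147,0.043,0.14],"dr":[0,0,0],"hand":1},{"linear":[0.147,0.043,0.14],"dr":[0,0,0],"hand":1},{"linear":[0.147,0.043,0.14],"dr":[0,0,0],"hand":1},{"linear":[0.147,0.043,0.14],"dr":[0,0,0],"hand":1},{"linear":[0.147,0.043,0.14],"dr":[0,0,0],"hand":1}]'; python3 go.py 444 -353 119 -57
```

```text
t: 4.05
eef_pos: [0.4426, -0.3538, 0.2194]
tool_rot: [-0.2, 0.201, -0.678, 0.678]
contact_force: [-0.1, -0.4, -0.7]
gripper_width: 1.001
t 4.05 tcp [ 442.6 -353.8  219.4] jaw -57.1 q [-0.04  0.39  0.78  1.87 -0.32  1.01 -0.12] F [-0.1 -0.4 -0.7] w 85.1
[444.0, -353.0, 119.0, -57.0] linear [-1.700e-03  1.004e-01  1.000e-04] dr [-0.  -0.1  0.1] jawto -57.0
```

```bash
python3 -m crank '[{"linear":[-0.0017,0.03,0],"dr":[0,0,0],"hand":1},{"linear":[-0.0017,0.06,0],"dr":[0,0,0],"hand":1},{"linear":[-0.0017,0.08,0],"dr":[0,0,0],"hand":1},{"linear":[-0.0017,0.095,0],"dr":[0,0,0],"hand":1},{"linear":[-0.0017,0.1005,0],"dr":[0,0,0],"hand":1},{"linear":[-0.0017,0.1005,0],"dr":[0,0,0],"hand":0.2},{"linear":[-0.0017,0.1005,0],"dr":[0,0,0],"hand":-0.2},{"linear":[-0.0017,0.1005,0],"dr":[0,0,0],"hand":-0.35},{"linear":[-0.0017,0.1005,0],"dr":[0,0,0],"hand":-0.4},{"linear":[-0.0017,0.1005,0],"dr":[0,0,0],"hand":-0.45}]' 40; python3 -m crank '[{"linear":[0,0,0],"dr":[0,0,0],"hand":-0.5},{"linear":[0,0,0],"dr":[0,0,0],"hand":-0.6},{"linear":[0,0,0],"dr":[0,0,0],"hand":-1},{"linear":[0,0,0],"dr":[0,0,0],"hand":-1},{"linear":[0,0,0],"dr":[0,0,0],"hand":-1}]' 50; python3 go.py 444 -353 200 -57;python3 - <<'E'
from h import *
ims=[]
for c,b in [('scene',(150,170,230,270)),('top',(450,215,550,310))]:
    im=bot.read_camera(c)[b[1]:b[3],b[0]:b[2]]
    ims.append(cv2.resize(im,(400,500),interpolation=cv2.INTER_CUBIC))
cv2.imwrite('pics/c2.png',np.hstack(ims))
E
```

```text
t: 4.88
eef_pos: [0.4467, -0.3501, 0.1201]
tool_rot: [-0.203, 0.202, -0.677, 0.678]
contact_force: [-0.4, -0.3, -0.5]
gripper_width: 0.301
t: 5.3
eef_pos: [0.4467, -0.3503, 0.12]
tool_rot: [-0.203, 0.202, -0.677, 0.678]
contact_force: [-0.1, 0.3, 5.9]
gripper_width: 0.223
t 5.3 tcp [ 446.7 -350.3  120. ] jaw -56.7 q [ 0.04  0.52  0.69  1.95 -0.44  0.82 -0.02] F [-0.1  0.3  5.9] w 18.9
[444.0, -353.0, 200.0, -57.0] linear [ 0.0037 -0.08    0.0009] dr [-0.1  0.3 -0.1] jawto -57.0
```

View pics/c2.png

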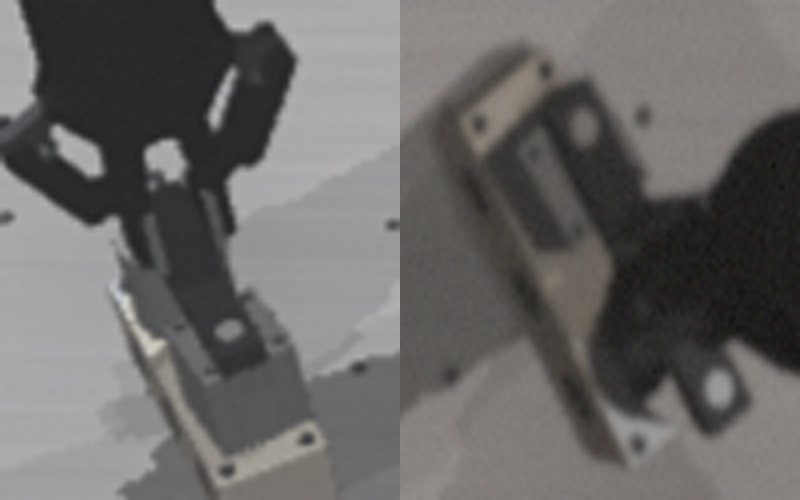

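```bash
python3 -m crank '[{"linear":[0,-0.005,0],"dr":[0,0,0],"hand":-1},{"linear":[0,-0.015,0],"dr":[0,0,0],"hand":-1},{"linear":[0,-0.03,0],"dr":[0,0,0],"hand":-1},{"linear":[0,-0.05,0],"dr":[0,0,0],"hand":-1},{"linear":[0,-0.075,0],"dr":[0,0,0],"hand":-1},{"linear":[0,-0.1,0],"dr":[0,0,0],"hand":-1},{"linear":[0,-0.12,0],"dr":[0,0,0],"hand":-1},{"linear":[0,-0.12,0],"dr":[0,0,0],"hand":-1},{"linear":[0,-0.12,0],"dr":[0,0,0],"hand":-1}]' 70; python3 go.py 540 -30 260 -65 466 351 200 -73;python3 - <<'E'
from h import *
ims=[]
for c,b in [('scene',(130,130,250,280)),('top',(430,195,570,310))]:
    im=bot.read_camera(c)[b[1]:b[3],b[0]:b[2]]
    ims.append(cv2.resize(im,(400,500),interpolation=cv2.INTER_CUBIC))
cv2.imwrite('pics/c3.png',np.hstack(ims))
E
```

```text
t: 6.15
eef_pos: [0.4464, -0.3501, 0.2403]
tool_rot: [-0.203, 0.202, -0.677, 0.678]
contact_force: [0.2, -0.0, -1.6]
gripper_width: 0.223
t 6.15 tcp [ 446.4 -350.1  240.3] jaw -56.7 q [-0.06  0.36  0.8   1.85 -0.3   1.05 -0.14] F [ 0.2 -0.  -1.6] w 19.0
[540.0, -30.0, 260.0, -65.0] linear [-0.2539 -0.0197 -0.2163] dr [-0.1  8.3 -0.1] jawto -65.0
[466.0, 351.0, 200.0, -73.0] linear [-0.4008  0.04   -0.5756] dr [-0.1 16.3 -0.1] jawto -73.0
```

View pics/c3.png

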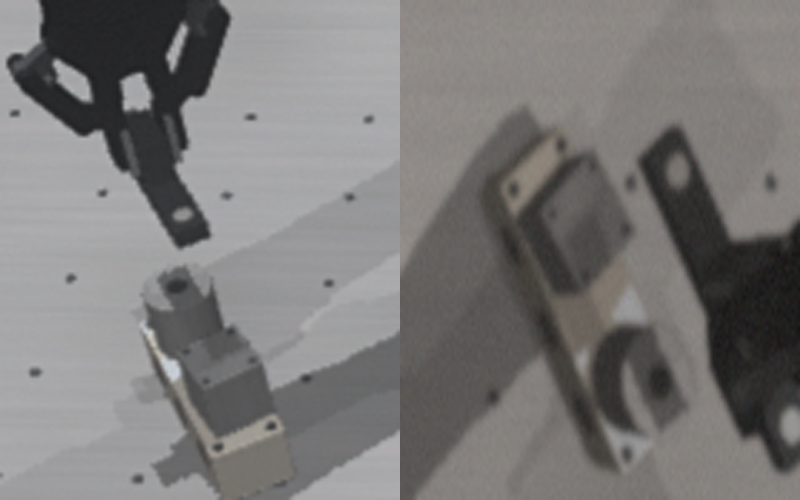

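Bridge is held level and both spacers still stand (scene crop: round (178,310), square (225,380)). Carrying it over.

```bash
python3 -m crank '[{"linear":[-0.01,-0.001,-0.009],"dr":[0,1,0],"hand":-1},{"linear":[-0.03,-0.003,-0.026],"dr":[0,2,0],"hand":-1},{"linear":[-0.054,-0.005,-0.046],"dr":[0,3,0],"hand":-1},{"linear":[-0.08,-0.007,-0.068],"dr":[0,4,0],"hand":-1},{"linear":[-0.106,-0.009,-0.09],"dr":[0,5,0],"hand":-1},{"linear":[-0.132,-0.011,-0.112],"dr":[0,6,0],"hand":-1},{"linear":[-0.158,-0.013,-0.134],"dr":[0,7,0],"hand":-1},{"linear":[-0.184,-0.015,-0.156],"dr":[0,8,0],"hand":-1},{"linear":[-0.21,-0.017,-0.18],"dr":[0,9,0],"hand":-1},{"linear":[-0.233,-0.018,-0.2],"dr":[0,10,0],"hand":-1}]'; python3 go.py 510 170 230 -73 466 351 200 -73
```

```text
t: 7.08
eef_pos: [0.5307, -0.0522, 0.256]
tool_rot: [0.142, -0.143, 0.693, -0.692]
contact_force: [0.7, 0.3, -1.4]
gripper_width: 0.218
t 7.08 tcp [530.7 -52.2 256. ] jaw -66.7 q [-0.66  0.27  0.78  1.9  -0.22  1.06 -0.96] F [ 0.7  0.3 -1.4] w 18.5
[510.0, 170.0, 230.0, -73.0] linear [-0.0689  0.0261 -0.2122] dr [0.1 6.3 0.1] jawto -73.0
[466.0, 351.0, 200.0, -73.0] linear [-0.1     0.0563 -0.3959] dr [0.1 6.3 0.1] jawto -73.0
```

```bash
python3 -m crank '[{"linear":[-0.009,0.003,-0.027],"dr":[0,1,0],"hand":-1},{"linear":[-0.019,0.007,-0.06],"dr":[0,2,0],"hand":-1},{"linear":[-0.03,0.011,-0.093],"dr":[0,3,0],"hand":-1},{"linear":[-0.041,0.015,-0.126],"dr":[0,4,0],"hand":-1},{"linear":[-0.051,0.019,-0.159],"dr":[0,5,0],"hand":-1},{"linear":[-0.06,0.023,-0.19],"dr":[0,6,0],"hand":-1},{"linear":[-0.07,0.028,-0.222],"dr":[0,6.3,0],"hand":-1},{"linear":[-0.076,0.034,-0.254],"dr":[0,6.3,0],"hand":-1},{"linear":[-0.082,0.039,-0.286],"dr":[0,6.3,0],"hand":-1},{"linear":[-0.087,0.044,-0.315],"dr":[0,6.3,0],"hand":-1}]'; python3 go.py 466 351 200 -73 466 351 70 -73
```

```text
t: 7.92
eef_pos: [0.4851, 0.2706, 0.2114]
tool_rot: [-0.104, 0.105, -0.699, 0.7]
contact_force: [-0.6, -0.4, -0.9]
gripper_width: 0.224
t 7.92 tcp [485.1 270.6 211.4] jaw -73.0 q [-1.14  0.35  0.66  1.9  -0.26  0.98 -1.64] F [-0.6 -0.4 -0.9] w 19.0
[466.0, 351.0, 200.0, -73.0] linear [-0.0053  0.0113 -0.0825] dr [-0.1  0.   0.2] jawto -73.0
[466.0, 351.0, 70.0, -73.0] linear [-0.0056  0.1413 -0.0826] dr [-0.1  0.   0.2] jawto -73.0
```

```bash
python3 -m crank '[{"linear":[-0.002,0.005,-0.025],"dr":[0,0,0],"hand":-1},{"linear":[-0.004,0.01,-0.05],"dr":[0,0,0],"hand":-1},{"linear":[-0.005,0.03,-0.07],"dr":[0,0,0],"hand":-1},{"linear":[-0.005,0.055,-0.08],"dr":[0,0,0],"hand":-1},{"linear":[-0.0055,0.085,-0.0825],"dr":[-0.1,0,0.2],"hand":-1},{"linear":[-0.0055,0.11,-0.0825],"dr":[-0.1,0,0.2],"hand":-1},{"linear":[-0.0055,0.13,-0.0825],"dr":[-0.1,0,0.2],"hand":-1},{"linear":[-0.0055,0.141,-0.0825],"dr":[-0.1,0,0.2],"hand":-1},{"linear":[-0.0055,0.141,-0.0825],"dr":[-0.1,0,0.2],"hand":-1},{"linear":[-0.0055,0.141,-0.0825],"dr":[-0.1,0,0.2],"hand":-1}]'; python3 go.py 466 351 24 -73; python3 - <<'E'
from h import *
ims=[]
for c,b in [('scene',(440,190,560,310)),('top',(80,190,200,310))]:
    im=bot.read_camera(c)[b[1]:b[3],b[0]:b[2]]
    ims.append(cv2.resize(im,(400,400),interpolation=cv2.INTER_CUBIC))
cv2.imwrite('pics/c4.png',np.hstack(ims))
E
```

```text
t: 8.75
eef_pos: [0.4678, 0.3488, 0.0717]
tool_rot: [0.105, -0.103, 0.7, -0.699]
contact_force: [0.1, -0.2, -2.2]
gripper_width: 0.221
t 8.75 tcp [467.8 348.8  71.7] jaw -73.1 q [-1.14  0.58  0.52  1.93 -0.42  0.73 -1.64] F [ 0.1 -0.2 -2.2] w 18.8
[466.0, 351.0, 24.0, -73.0] linear [ 0.0012  0.0477 -0.0026] dr [ 0.  -0.1 -0.1] jawto -73.0
```

View pics/c4.png

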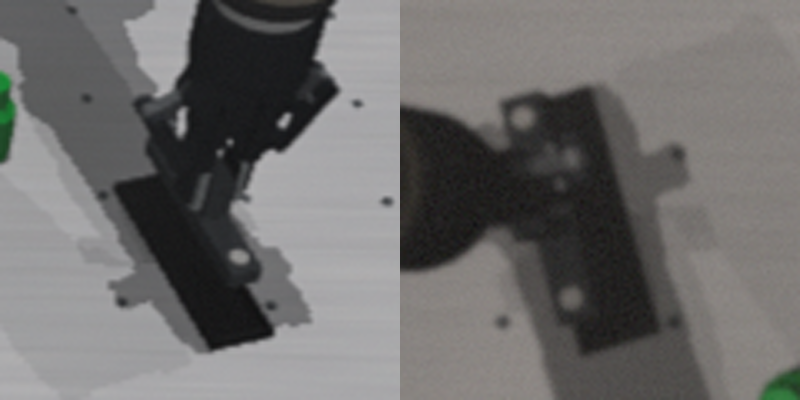

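```bash
cat > cr.py <<'E'
from h import *
def pts(c,b,sc,off,z,P):  # crop-> world mm
    return [(1000*at_z(c,(b[0]+(u-off)/sc[0]-.35,b[1]+v/sc[1]-.35),z)[:2]).round(1) for u,v in P]
def seg(n,X): d=X[0]-X[1]; print(n,*X,'mid',((X[0]+X[1])/2).round(1),'len',np.hypot(*d).round(1),'ang',np.degrees(np.arctan2(d[1],d[0])).round(1))
E
python3 - <<'E'
from cr import *
s=(10/3,10/3)
T=lambda z,*P: pts('top',(80,190),s,400,z,P); S=lambda z,*P: pts('scene',(440,190),s,0,z,P)
seg('dots T',T(.066,(522,117),(571,298)))
print('dot S',S(.066,(239,257)))
seg('nest right T',T(.007,(597,87),(658,330))); seg('nest bottom T',T(.007,(658,330),(582,353)))
seg('nest diag T',T(.007,(597,87),(582,353)))
seg('nest left S',S(.007,(112,183),(207,350))); seg('nest bot S',S(.007,(207,350),(273,333))); seg('diag S',S(.007,(112,183),(273,333)))
E
```

```text
dots T [515.3 364.1] [415.2 333.7] mid [465.2 348.9] len 104.6 ang 16.9
dot S [array([515.4, 361.9])]
nest right T [539.1 347. ] [395.  306.6] mid [467.  326.8] len 149.7 ang 15.7
nest bottom T [395.  306.6] [381.7 350.3] mid [388.4 328.5] len 45.7 ang -73.1
nest diag T [539.1 347. ] [381.7 350.3] mid [460.4 348.6] len 157.4 ang -1.2
nest left S [394.7 305. ] [545.5 348.2] mid [470.1 326.6] len 156.9 ang -164.0
nest bot S [545.5 348.2] [529.6 394. ] mid [537.6 371.1] len 48.5 ang -70.9
diag S [394.7 305. ] [529.6 394. ] mid [462.2 349.5] len 161.6 ang -146.6
```

```bash
python3 go.py 464.8 349.3 24 -73.4
```

```text
t 8.85 tcp [468.8 349.7  73.2] jaw -73.1 q [-1.14  0.58  0.52  1.93 -0.42  0.73 -1.64] F [ 0.1  0.8 -0.6] w 18.6
[464.8, 349.3, 24.0, -73.4] linear [ 0.0042  0.0492 -0.0007] dr [ 0.1  0.3 -0.3] jawto -73.4
```

```bash
python3 -m crank '[{"linear":[0.003,0.008,0],"dr":[0,0.3,0],"hand":-1},{"linear":[0.0035,0.02,0],"dr":[0,0.3,0],"hand":-1},{"linear":[0.0035,0.032,0],"dr":[0,0.3,0],"hand":-1},{"linear":[0.0035,0.04,0],"dr":[0,0.3,0],"hand":-1},{"linear":[0.0035,0.045,0],"dr":[0,0.3,0],"hand":-1},{"linear":[0.0035,0.047,0],"dr":[0,0.3,0],"hand":-1},{"linear":[0.0035,0.047,0],"dr":[0,0.3,0],"hand":-1}]'; python3 -m crank '[{"linear":[0,0.001,0],"dr":[0,0,0],"hand":-1},{"linear":[0,0.002,0],"dr":[0,0,0],"hand":-1}]';python3 -m crank '[{"linear":[0,0.001,0],"dr":[0,0,0],"hand":-1},{"linear":[0,0.001,0],"dr":[0,0,0],"hand":-1}]'
```

```text
t: 9.43
eef_pos: [0.4646, 0.3482, 0.0244]
tool_rot: [0.103, -0.102, 0.7, -0.699]
contact_force: [-0.5, 0.7, -1.7]
gripper_width: 0.219
t: 9.6
eef_pos: [0.4652, 0.3488, 0.0235]
tool_rot: [0.104, -0.101, 0.701, -0.699]
contact_force: [0.7, 0.2, -1.5]
gripper_width: 0.216
t: 9.77
eef_pos: [0.4648, 0.3487, 0.0223]
tool_rot: [0.104, -0.101, 0.701, -0.699]
contact_force: [0.8, -0.2, -1.1]
gripper_width: 0.218
```

```bash
python3 -m crank '[{"linear":[0,0.0007,0],"dr":[0,0,0],"hand":-1},{"linear":[0,0.0007,0],"dr":[0,0,0],"hand":-1}]'|grep -E 'pos|force';python3 -m crank '[{"linear":[0,0.0007,0],"dr":[0,0,0],"hand":-1},{"linear":[0,0.0007,0],"dr":[0,0,0],"hand":-1}]'|grep -E 'pos|force'
```

```text
eef_pos: [0.4649, 0.3487, 0.022]
contact_force: [-1.3, -0.5, 4.3]
eef_pos: [0.465, 0.3487, 0.022]
contact_force: [-4.3, -1.9, 12.5]
```

```bash
python3 -m crank '[{"linear":[0,-0.0005,0],"dr":[0,0,0],"hand":-0.4},{"linear":[0,-0.0005,0],"dr":[0,0,0],"hand":-0.1},{"linear":[0,-0.0005,0],"dr":[0,0,0],"hand":0.3},{"linear":[0,-0.0005,0],"dr":[0,0,0],"hand":0.3},{"linear":[0,-0.02,0],"dr":[0,0,0],"hand":0.5},{"linear":[0,-0.05,0],"dr":[0,0,0],"hand":1},{"linear":[0,-0.09,0],"dr":[0,0,0],"hand":1},{"linear":[0,-0.13,0],"dr":[0,0,0],"hand":1},{"linear":[0,-0.17,0],"dr":[0,0,0],"hand":1},{"linear":[0,-0.21,0],"dr":[0,0,0],"hand":1}]'; python3 go.py 540 0 240 -65 
```

```text
t: 10.93
eef_pos: [0.4639, 0.3475, 0.2325]
tool_rot: [0.103, -0.101, 0.7, -0.699]
contact_force: [0.6, 0.8, -0.6]
gripper_width: 0.999
t 10.93 tcp [463.9 347.5 232.5] jaw -73.4 q [-1.26  0.37  0.66  1.82 -0.26  1.03 -1.78] F [ 0.6  0.8 -0.6] w 84.9
[540.0, 0.0, 240.0, -65.0] linear [ 0.0266 -0.0081  0.3547] dr [ 0.1 -8.4 -0.2] jawto -65.0
```

```bash
python3 -m crank '[{"linear":[0.027,-0.008,0.355],"dr":[0,-8,0],"hand":1},{"linear":[0.027,-0.008,0.355],"dr":[0,-8,0],"hand":1},{"linear":[0.027,-0.008,0.355],"dr":[0,-8,0],"hand":1},{"linear":[0.027,-0.008,0.355],"dr":[0,-8,0],"hand":1},{"linear":[0.027,-0.008,0.355],"dr":[0,-8,0],"hand":1},{"linear":[0.027,-0.008,0.355],"dr":[0,-8,0],"hand":1},{"linear":[0.027,-0.008,0.355],"dr":[0,-8,0],"hand":1},{"linear":[0.027,-0.008,0.355],"dr":[0,-8,0],"hand":1},{"linear":[0.027,-0.008,0.355],"dr":[0,-8,0],"hand":1},{"linear":[0.027,-0.008,0.355],"dr":[0,-8,0],"hand":1}]' >/dev/null; python3 - <<'E'
from cr import *
T=lambda z,*P: pts('top',(430,195),(2.857,4.348),400,z,P); S=lambda z,*P: pts('scene',(130,130),(10/3,10/3),0,z,P)
print('round',T(.1,(660,380)),S(.1,(177,287)))
seg('sq',T(.1,(550,215),(628,230)));seg('sq2',T(.1,(597,155),(582,288)));
for c in['top','scene']:
  im=bot.read_camera(c)
  cv2.imwrite(f'pics/n_{c}.png',im)
  for n,z in [('round_mid',.075),('square_mid',.075),('riser_mid',.025)]:
    for r in bot.place_of(c,n)[:2]: print(c,n,round(r['score'],2),(1000*at_z(c,r['xy'],z)[:2]).round(1))
b=(440,200,560,320);A=cv2.imread('pics/n_top.png')[b[1]:b[3],b[0]:b[2]]
b=(80,190,200,310);B=cv2.imread('pics/n_top.png')[b[1]:b[3],b[0]:b[2]]
cv2.imwrite('pics/c5.png',np.hstack([cv2.resize(i,(400,400),interpolation=cv2.INTER_CUBIC) for i in(A,B)]))
E
python3 go.py 410 -372 220 -57
```

```text
round [array([ 410.7, -372.2])] [array([ 411.8, -372.1])]
sq [ 478.6 -305. ] [ 472.5 -354.1] mid [ 475.6 -329.6] len 49.5 ang 82.9
sq2 [ 503.6 -335.5] [ 448.5 -324.3] mid [ 476.  -329.9] len 56.2 ang -11.5
top round_mid 0.82 [ 408.6 -377.5]
top square_mid 0.67 [ 476.3 -334.2]
top riser_mid 0.61 [ 444.9 -349.1]
scene round_mid 0.82 [ 411.6 -372.2]
scene square_mid 0.65 [ 475.2 -326.8]
scene riser_mid 0.92 [ 455.2 -348.4]
t 12.17 tcp [539.9   1.6 237.9] jaw -65.2 q [-0.73  0.3   0.76  1.91 -0.24  1.02 -1.01] F [-0.6 -0.5  0.2] w 84.9
[410.0, -372.0, 220.0, -57.0] linear [0.2747 0.0164 0.2847] dr [ 0.1 -8.2 -0.2] jawto -57.0
```

View pics/c5.png

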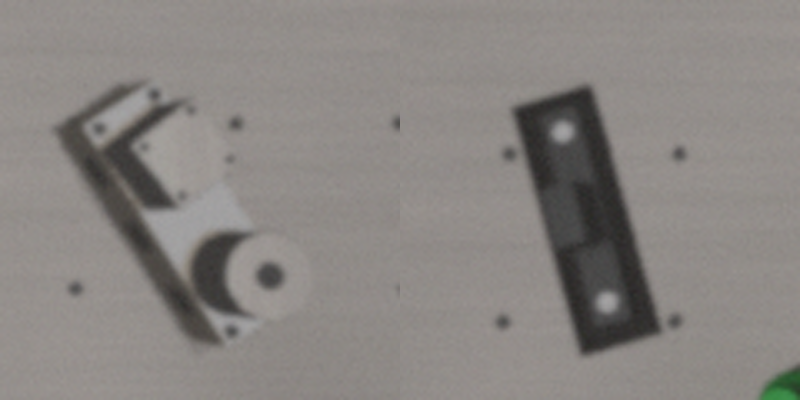

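Bridge is in its nest (crop (585,220)). The round spacer's centre hole is at crop (269,277), about (411,-372) mm. Going for it.

```bash
python3 -m crank '[{"linear":[0.275,0.016,0.285],"dr":[0,-8,0],"hand":1},{"linear":[0.275,0.016,0.285],"dr":[0,-8,0],"hand":1},{"linear":[0.275,0.016,0.285],"dr":[0,-8,0],"hand":1},{"linear":[0.275,0.016,0.285],"dr":[0,-8,0],"hand":1},{"linear":[0.275,0.016,0.285],"dr":[0,-8,0],"hand":1},{"linear":[0.275,0.016,0.285],"dr":[0,-8,0],"hand":1},{"linear":[0.275,0.016,0.285],"dr":[0,-8,0],"hand":1},{"linear":[0.275,0.016,0.285],"dr":[0,-8,0],"hand":1},{"linear":[0.275,0.016,0.285],"dr":[0,-8,0],"hand":1},{"linear":[0.275,0.016,0.285],"dr":[0,-8,0],"hand":1}]' >/dev/null; python3 -m crank '[{"linear":[0,0,0],"dr":[0,0,0],"hand":1},{"linear":[0,0,0],"dr":[0,0,0],"hand":1}]'; python3 go.py 411 -372 57 -57
```

```text
t: 13.17
eef_pos: [0.4086, -0.3743, 0.2205]
tool_rot: [0.199, -0.197, 0.679, -0.678]
contact_force: [0.9, -0.1, 0.4]
gripper_width: 1.001
t 13.17 tcp [ 408.6 -374.3  220.5] jaw -57.5 q [-0.01  0.37  0.82  1.9  -0.32  1.01 -0.05] F [ 0.9 -0.1  0.4] w 85.1
[411.0, -372.0, 57.0, -57.0] linear [-0.0027  0.1635 -0.0004] dr [ 0.1 -0.5 -0.2] jawto -57.0
```

```bash
python3 -m crank '[{"linear":[-0.0027,0.035,0],"dr":[0,-0.5,0],"hand":1},{"linear":[-0.0027,0.07,0],"dr":[0,-0.5,0],"hand":1},{"linear":[-0.0027,0.1,0],"dr":[0,-0.5,0],"hand":1},{"linear":[-0.0027,0.125,0],"dr":[0,-0.5,0],"hand":1},{"linear":[-0.0027,0.145,0],"dr":[0,-0.5,0],"hand":1},{"linear":[-0.0027,0.155,0],"dr":[0,-0.5,0],"hand":1},{"linear":[-0.0027,0.1635,0],"dr":[0,-0.5,0],"hand":1},{"linear":[-0.0027,0.1635,0],"dr":[0,-0.5,0],"hand":0.7},{"linear":[-0.0027,0.1635,0],"dr":[0,-0.5,0],"hand":0.45},{"linear":[-0.0027,0.1635,0],"dr":[0,-0.5,0],"hand":0.3}]' 30; python3 go.py 411 -372 57 -57;  python3 -m crank '[{"linear":[0,0,0],"dr":[0,0,0],"hand":0.2},{"linear":[0,0,0],"dr":[0,0,0],"hand":0.15},{"linear":[0,0,0],"dr":[0,0,0],"hand":0.1},{"linear":[0,0,0],"dr":[0,0,0],"hand":0},{"linear":[0,0,0],"dr":[0,0,0],"hand":-1},{"linear":[0,0,0],"dr":[0,0,0],"hand":-1},{"linear":[0,0,0],"dr":[0,0,0],"hand":-1}]' 70
```

```text
t: 14.0
eef_pos: [0.4127, -0.372, 0.0583]
tool_rot: [0.204, -0.2, 0.678, -0.678]
contact_force: [-0.3, 0.2, 0.1]
gripper_width: 0.649
t 14.0 tcp [ 412.7 -372.    58.3] jaw -56.8 q [ 0.15  0.6   0.63  2.01 -0.55  0.7   0.13] F [-0.3  0.2  0.1] w 55.1
[411.0, -372.0, 57.0, -57.0] linear [ 0.0014  0.0013 -0.0009] dr [-0.1  0.2 -0.3] jawto -57.0
t: 14.58
eef_pos: [0.4121, -0.3717, 0.0583]
tool_rot: [0.203, -0.2, 0.678, -0.677]
contact_force: [-2.2, 1.9, 9.8]
gripper_width: 0.548
```

```bash
python3 -m crank '[{"linear":[0,-0.005,0],"dr":[0,0,0],"hand":-1},{"linear":[0,-0.015,0],"dr":[0,0,0],"hand":-1},{"linear":[0,-0.03,0],"dr":[0,0,0],"hand":-1},{"linear":[0,-0.05,0],"dr":[0,0,0],"hand":-1},{"linear":[0,-0.075,0],"dr":[0,0,0],"hand":-1},{"linear":[0,-0.1,0],"dr":[0,0,0],"hand":-1},{"linear":[0,-0.12,0],"dr":[0,0,0],"hand":-1},{"linear":[0,-0.14,0],"dr":[0,0,0],"hand":-1},{"linear":[0,-0.14,0],"dr":[0,0,0],"hand":-1}]'; python3 go.py 632 158 180 -57;
```

```text
t: 15.33
eef_pos: [0.4127, -0.3741, 0.2014]
tool_rot: [-0.204, 0.199, -0.677, 0.679]
contact_force: [1.1, -1.1, -2.2]
gripper_width: 0.546
t 15.33 tcp [ 412.7 -374.1  201.4] jaw -56.9 q [ 0.    0.4   0.81  1.92 -0.35  0.96 -0.02] F [ 1.1 -1.1 -2.2] w 46.4
[632.0, 158.0, 180.0, -57.0] linear [-0.4742  0.0228 -0.326 ] dr [-0.3  0.1 -0.4] jawto -57.0
```

```bash
python3 -m crank '[{"linear":[-0.01,0,-0.007],"dr":[0,0,0],"hand":-1},{"linear":[-0.03,0,-0.021],"dr":[0,0,0],"hand":-1},{"linear":[-0.055,0,-0.038],"dr":[0,0,0],"hand":-1},{"linear":[-0.082,0,-0.056],"dr":[0,0,0],"hand":-1},{"linear":[-0.109,0,-0.075],"dr":[0,0,0],"hand":-1},{"linear":[-0.136,0,-0.094],"dr":[0,0,0],"hand":-1},{"linear":[-0.163,0,-0.112],"dr":[0,0,0],"hand":-1},{"linear":[-0.19,0,-0.131],"dr":[0,0,0],"hand":-1},{"linear":[-0.217,0,-0.149],"dr":[0,0,0],"hand":-1},{"linear":[-0.244,0,-0.168],"dr":[0,0,0],"hand":-1}]'; python3 go.py 632 158 180 -57;
```

```text
t: 16.17
eef_pos: [0.5237, -0.0965, 0.1978]
tool_rot: [0.203, -0.201, 0.678, -0.677]
contact_force: [0.7, 0.5, -2.3]
gripper_width: 0.55
t 16.17 tcp [523.7 -96.5 197.8] jaw -56.9 q [-0.55  0.35  0.78  1.97 -0.31  0.94 -0.62] F [ 0.7  0.5 -2.3] w 46.8
[632.0, 158.0, 180.0, -57.0] linear [-0.2298  0.0188 -0.1538] dr [ 0.1  0.1 -0.2] jawto -57.0
```

```bash
python3 -m crank '[{"linear":[-0.027,0,-0.018],"dr":[0,0,0],"hand":-1},{"linear":[-0.054,0,-0.036],"dr":[0,0,0],"hand":-1},{"linear":[-0.082,0,-0.055],"dr":[0,0,0],"hand":-1},{"linear":[-0.11,0.004,-0.073],"dr":[0,0,0],"hand":-1},{"linear":[-0.137,0.008,-0.092],"dr":[0,0,0],"hand":-1},{"linear":[-0.164,0.012,-0.11],"dr":[0,0,0],"hand":-1},{"linear":[-0.19,0.015,-0.127],"dr":[0,0,0],"hand":-1},{"linear":[-0.21,0.017,-0.14],"dr":[0,0,0],"hand":-1},{"linear":[-0.22,0.018,-0.148],"dr":[0,0,0],"hand":-1},{"linear":[-0.225,0.018,-0.151],"dr":[0,0,0],"hand":-1}]'>/dev/null;python3 -m crank '[{"linear":[0,0,0],"dr":[0,0,0],"hand":-1},{"linear":[0,0,0],"dr":[0,0,0],"hand":-1}]'; python3 go.py 632 158 70 -57;
```

```text
t: 17.17
eef_pos: [0.6293, 0.1495, 0.1812]
tool_rot: [0.202, -0.2, 0.678, -0.678]
contact_force: [-0.2, -0.7, -2.0]
gripper_width: 0.55
t 17.17 tcp [629.3 149.5 181.2] jaw -57.0 q [-0.81  0.56  0.68  1.71 -0.41  1.01 -0.97] F [-0.2 -0.7 -2. ] w 46.7
[632.0, 158.0, 70.0, -57.0] linear [-0.0066  0.1112 -0.0057] dr [-0.   0.  -0.2] jawto -57.0
```

```bash
python3 -m crank '[{"linear":[-0.0065,0.01,-0.0057],"dr":[0,0,0],"hand":-1},{"linear":[-0.0065,0.03,-0.0057],"dr":[0,0,0],"hand":-1},{"linear":[-0.0065,0.055,-0.0057],"dr":[0,0,0],"hand":-1},{"linear":[-0.0065,0.08,-0.0057],"dr":[0,0,0],"hand":-1},{"linear":[-0.0065,0.1,-0.0057],"dr":[0,0,0],"hand":-1},{"linear":[-0.0065,0.111,-0.0057],"dr":[0,0,0],"hand":-1},{"linear":[-0.0065,0.123,-0.0057],"dr":[0,0,0],"hand":-1},{"linear":[-0.0065,0.13,-0.0057],"dr":[0,0,0],"hand":-1},{"linear":[-0.0065,0.13,-0.0057],"dr":[0,0,0],"hand":-1}]'; python3 go.py 632 158 10 -57; python3 - <<'E'
from h import *
ims=[]
for c,b in [('scene',(360,260,480,380)),('top',(175,110,295,230))]:
    im=bot.read_camera(c)[b[1]:b[3],b[0]:b[2]]
    ims.append(cv2.resize(im,(400,400),interpolation=cv2.INTER_CUBIC))
cv2.imwrite('pics/c6.png',np.hstack(ims))
E
```

```text
t: 17.92
eef_pos: [0.6318, 0.1598, 0.0501]
tool_rot: [0.202, -0.201, 0.678, -0.677]
contact_force: [-0.5, -0.0, -2.2]
gripper_width: 0.545
t 17.92 tcp [631.8 159.8  50.1] jaw -56.9 q [-0.74  0.72  0.57  1.77 -0.52  0.8  -0.9 ] F [-0.5 -0.  -2.2] w 46.4
[632.0, 158.0, 10.0, -57.0] linear [0.0009 0.0401 0.0017] dr [ 0.1  0.1 -0.1] jawto -57.0
```

View pics/c6.png

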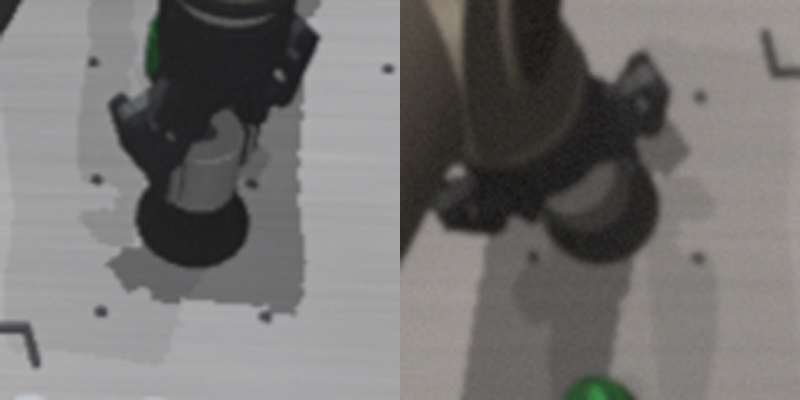

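```bash
python3 -m crank '[{"linear":[0.0005,0.006,0.001],"dr":[0,0,0],"hand":-1},{"linear":[0.0005,0.018,0.001],"dr":[0,0,0],"hand":-1},{"linear":[0.0005,0.027,0.001],"dr":[0,0,0],"hand":-1},{"linear":[0.0005,0.034,0.001],"dr":[0,0,0],"hand":-1},{"linear":[0.0005,0.037,0.001],"dr":[0,0,0],"hand":-1},{"linear":[0.0005,0.037,0.001],"dr":[0,0,0],"hand":-1}]'|grep -E 'pos|force';python3 -m crank '[{"linear":[0,0.0008,0],"dr":[0,0,0],"hand":-1},{"linear":[0,0.0015,0],"dr":[0,0,0],"hand":-1}]'|grep -E 'pos|force';python3 -m crank '[{"linear":[0,0.0008,0],"dr":[0,0,0],"hand":-1},{"linear":[0,0.0008,0],"dr":[0,0,0],"hand":-1}]'|grep -E 'pos|force'
```

```text
eef_pos: [0.6317, 0.1591, 0.0129]
contact_force: [0.1, 0.2, -1.9]
eef_pos: [0.6329, 0.1592, 0.013]
contact_force: [0.0, 0.2, -2.7]
eef_pos: [0.6327, 0.1593, 0.0121]
contact_force: [0.9, 0.2, -2.8]
```

```bash
python3 -m crank '[{"linear":[0,0.0008,0],"dr":[0,0,0],"hand":-1},{"linear":[0,0.0008,0],"dr":[0,0,0],"hand":-1}]'|grep -E 'pos|force';python3 -m crank '[{"linear":[0,0.0008,0],"dr":[0,0,0],"hand":-1},{"linear":[0,0.0008,0],"dr":[0,0,0],"hand":-1}]'|grep -E 'pos|force'
```

```text
eef_pos: [0.6326, 0.1593, 0.0112]
contact_force: [-0.2, -0.7, -2.0]
eef_pos: [0.6327, 0.1593, 0.0104]
contact_force: [-0.8, -0.1, -1.2]
```

```bash
python3 -m crank '[{"linear":[0,0.0007,0],"dr":[0,0,0],"hand":-1},{"linear":[0,0.0007,0],"dr":[0,0,0],"hand":-1}]'|grep -E 'pos|force';python3 -m crank '[{"linear":[0,0.0005,0],"dr":[0,0,0],"hand":-1},{"linear":[0,0.0005,0],"dr":[0,0,0],"hand":-1}]'|grep -E 'pos|force'
```

```text
eef_pos: [0.6327, 0.1593, 0.0104]
contact_force: [-1.9, 0.2, 4.4]
eef_pos: [0.6327, 0.1593, 0.0104]
contact_force: [-3.6, -0.3, 9.9]
```

```bash
python3 -m crank '[{"linear":[0,-0.001,0],"dr":[0,0,0],"hand":0.2},{"linear":[0,-0.001,0],"dr":[0,0,0],"hand":0.4},{"linear":[0,-0.001,0],"dr":[0,0,0],"hand":0.6},{"linear":[0,-0.001,0],"dr":[0,0,0],"hand":1},{"linear":[0,-0.001,0],"dr":[0,0,0],"hand":1},{"linear":[0,-0.02,0],"dr":[0,0,0],"hand":1},{"linear":[0,-0.06,0],"dr":[0,0,0],"hand":1},{"linear":[0,-0.1,0],"dr":[0,0,0],"hand":1},{"linear":[0,-0.14,0],"dr":[0,0,0],"hand":1},{"linear":[0,-0.18,0],"dr":[0,0,0],"hand":1}]'; python3 go.py 530 -100 210 -53; python3 go.py 476 -329.5 200 -53
```

```text
t: 20.35
eef_pos: [0.6317, 0.1584, 0.1908]
tool_rot: [0.203, -0.201, 0.678, -0.677]
contact_force: [1.3, -0.7, -0.6]
gripper_width: 0.998
t 20.35 tcp [631.7 158.4 190.8] jaw -56.9 q [-0.82  0.56  0.69  1.69 -0.4   1.04 -0.99] F [ 1.3 -0.7 -0.6] w 84.8
[530.0, -100.0, 210.0, -53.0] linear [ 0.2264 -0.02    0.1608] dr [ 0.  -3.9 -0.2] jawto -53.0
t 20.35 tcp [631.7 158.4 190.8] jaw -56.9 q [-0.82  0.56  0.69  1.69 -0.4   1.04 -0.99] F [ 1.3 -0.7 -0.6] w 84.8
[476.0, -329.5, 200.0, -53.0] linear [ 0.3971 -0.0107  0.3235] dr [ 0.  -3.9 -0.2] jawto -53.0
```

```bash
python3 -m crank '[{"linear":[0.397,-0.011,0.3235],"dr":[0,-3.9,0],"hand":1},{"linear":[0.397,-0.011,0.3235],"dr":[0,-3.9,0],"hand":1},{"linear":[0.397,-0.011,0.3235],"dr":[0,-3.9,0],"hand":1},{"linear":[0.397,-0.011,0.3235],"dr":[0,-3.9,0],"hand":1},{"linear":[0.397,-0.011,0.3235],"dr":[0,-3.9,0],"hand":1},{"linear":[0.397,-0.011,0.3235],"dr":[0,-3.9,0],"hand":1},{"linear":[0.397,-0.011,0.3235],"dr":[0,-3.9,0],"hand":1},{"linear":[0.397,-0.011,0.3235],"dr":[0,-3.9,0],"hand":1},{"linear":[0.397,-0.011,0.3235],"dr":[0,-3.9,0],"hand":1},{"linear":[0.397,-0.011,0.3235],"dr":[0,-3.9,0],"hand":1}]'; python3 go.py 476 -329.5 200 -53
```

```text
t: 21.18
eef_pos: [0.5046, -0.2399, 0.1968]
tool_rot: [0.226, -0.223, 0.671, -0.67]
contact_force: [1.2, 0.0, 0.5]
gripper_width: 0.999
t 21.18 tcp [ 504.6 -239.9  196.8] jaw -52.9 q [-0.25  0.4   0.76  1.91 -0.34  0.96 -0.26] F [1.2 0.  0.5] w 84.9
[476.0, -329.5, 200.0, -53.0] linear [ 0.0768 -0.0036  0.0542] dr [ 0.   0.1 -0.2] jawto -53.0
```

```bash
python3 -m crank '[{"linear":[0.072,0,0.051],"dr":[0,0,0],"hand":1},{"linear":[0.072,0,0.051],"dr":[0,0,0],"hand":1},{"linear":[0.072,0,0.051],"dr":[0,0,0],"hand":1},{"linear":[0.072,0,0.051],"dr":[0,0,0],"hand":1},{"linear":[0.072,0,0.051],"dr":[0,0,0],"hand":1}]'; python3 - <<'E'
from cr import *
im=bot.read_camera('scene')[170:290,140:260]
A=cv2.resize(im,(400,400),interpolation=cv2.INTER_CUBIC)
im=bot.read_camera('top')[110:230,175:295]
cv2.imwrite('pics/c7.png',np.hstack([A,cv2.resize(im,(400,400),interpolation=cv2.INTER_CUBIC)]))
E
python3 go.py 476 -329.5 57 -53
```

```text
t: 21.6
eef_pos: [0.4788, -0.3221, 0.1961]
tool_rot: [0.226, -0.223, 0.671, -0.67]
contact_force: [0.9, 0.7, 0.0]
gripper_width: 1.001
t 21.7 tcp [ 479.8 -320.3  196. ] jaw -52.8 q [-0.09  0.43  0.76  1.87 -0.36  0.98 -0.1 ] F [-0.   0.7  0.8] w 85.1
[476.0, -329.5, 57.0, -53.0] linear [0.0092 0.1389 0.0052] dr [ 0.1  0.2 -0.3] jawto -53.0
```

View pics/c7.png

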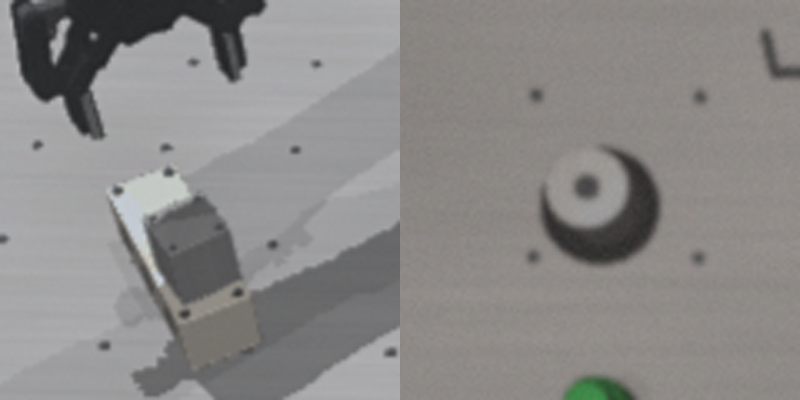

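Round spacer seated within its nest (crop top at (587,187), nest ring centre (600,205), parallax-consistent). The square spacer still stands at scene crop (185,222).

```bash
python3 - <<'E'
from cr import *
s=(10/3,10/3)
print('round hole',pts('top',(175,110),s,400,.052,[(587,187)]),'nest',pts('top',(175,110),s,400,.007,[(600.5,205.5)]))
print('square',pts('scene',(140,170),s,0,.1,[(185,222)]), pts('scene',(140,170),s,0,.1,[(173,247),(218,227)]))
E
python3 -m crank '[{"linear":[0.009,0.015,0.005],"dr":[0,0,0],"hand":1},{"linear":[0.009,0.03,0.005],"dr":[0,0,0],"hand":1},{"linear":[0.009,0.03,0.005],"dr":[0,0,0],"hand":1},{"linear":[0.009,0.03,0.005],"dr":[0,0,0],"hand":1}]' >/dev/null
python3 go.py 476 -329.5 57 -53
```

```text
round hole [array([630.8, 157.9])] nest [array([629.9, 158.4])]
square [array([ 476.3, -329.8])] [array([ 499.4, -333. ]), array([ 480.3, -307. ])]
t 22.03 tcp [ 475.3 -329.7  165.7] jaw -52.8 q [-0.05  0.48  0.73  1.89 -0.4   0.92 -0.05] F [ 0.8 -0.4  0.4] w 85.0
[476.0, -329.5, 57.0, -53.0] linear [-0.0003  0.1087  0.0005] dr [ 0.1  0.2 -0.2] jawto -53.0
```

```bash
python3 -m crank '[{"linear":[0,0.03,0],"dr":[0,0.2,0],"hand":1},{"linear":[0,0.06,0],"dr":[0,0.2,0],"hand":1},{"linear":[0,0.085,0],"dr":[0,0.2,0],"hand":1},{"linear":[0,0.1,0],"dr":[0,0.2,0],"hand":1},{"linear":[0,0.108,0],"dr":[0,0.2,0],"hand":1},{"linear":[0,0.108,0],"dr":[0,0.2,0],"hand":0.7},{"linear":[0,0.108,0],"dr":[0,0.2,0],"hand":0.45},{"linear":[0,0.108,0],"dr":[0,0.2,0],"hand":0.3},{"linear":[0,0.108,0],"dr":[0,0.2,0],"hand":0.2},{"linear":[0,0.108,0],"dr":[0,0.2,0],"hand":0.1}]' 30; python3 -m crank '[{"linear":[0,0,0],"dr":[0,0,0],"hand":0.05},{"linear":[0,0,0],"dr":[0,0,0],"hand":0},{"linear":[0,0,0],"dr":[0,0,0],"hand":-0.1},{"linear":[0,0,0],"dr":[0,0,0],"hand":-1},{"linear":[0,0,0],"dr":[0,0,0],"hand":-1},{"linear":[0,0,0],"dr":[0,0,0],"hand":-1},{"linear":[0,0,0],"dr":[0,0,0],"hand":-1}]' 70;python3 -m crank '[{"linear":[0,-0.005,0],"dr":[0,0,0],"hand":-1},{"linear":[0,-0.015,0],"dr":[0,0,0],"hand":-1},{"linear":[0,-0.03,0],"dr":[0,0,0],"hand":-1},{"linear":[0,-0.05,0],"dr":[0,0,0],"hand":-1},{"linear":[0,-0.075,0],"dr":[0,0,0],"hand":-1},{"linear":[0,-0.1,0],"dr":[0,0,0],"hand":-1},{"linear":[0,-0.12,0],"dr":[0,0,0],"hand":-1},{"linear":[0,-0.13,0],"dr":[0,0,0],"hand":-1},{"linear":[0,-0.13,0],"dr":[0,0,0],"hand":-1}]'; python3 go.py 651 -190 150 -122 651 -190 150 -32
```

```text
t: 22.87
eef_pos: [0.4758, -0.3316, 0.0594]
tool_rot: [0.225, -0.222, 0.671, -0.671]
contact_force: [0.0, -0.5, 0.1]
gripper_width: 0.551
t: 23.45
eef_pos: [0.4754, -0.3312, 0.0591]
tool_rot: [0.225, -0.222, 0.672, -0.67]
contact_force: [-1.2, 1.4, 7.3]
gripper_width: 0.505
t: 24.2
eef_pos: [0.4758, -0.3327, 0.1908]
tool_rot: [-0.226, 0.221, -0.67, 0.671]
contact_force: [0.7, -0.2, -3.5]
gripper_width: 0.507
t 24.2 tcp [ 475.8 -332.7  190.8] jaw -53.2 q [-0.07  0.45  0.76  1.87 -0.37  0.97 -0.07] F [ 0.7 -0.2 -3.5] w 43.1
[651.0, -190.0, 150.0, -122.0] linear [-0.2255  0.0421 -0.0092] dr [ 0.  68.8 -0.4] jawto -122.0
[651.0, -190.0, 150.0, -32.0] linear [-0.2255  0.0421 -0.0092] dr [ -0.3 -21.2  -0.3] jawto -32.0
```

```bash
python3 -m crank '[{"linear":[-0.01,0,0],"dr":[0,-2,0],"hand":-1},{"linear":[-0.03,0,-0.001],"dr":[0,-4,0],"hand":-1},{"linear":[-0.055,0.003,-0.002],"dr":[0,-7,0],"hand":-1},{"linear":[-0.085,0.007,-0.003],"dr":[0,-10,0],"hand":-1},{"linear":[-0.115,0.013,-0.005],"dr":[0,-13,0],"hand":-1},{"linear":[-0.145,0.02,-0.006],"dr":[0,-16,0],"hand":-1},{"linear":[-0.175,0.028,-0.007],"dr":[0,-18,0],"hand":-1},{"linear":[-0.2,0.034,-0.008],"dr":[0,-20,0],"hand":-1},{"linear":[-0.218,0.04,-0.009],"dr":[0,-21.2,0],"hand":-1},{"linear":[-0.2255,0.042,-0.009],"dr":[0,-21.2,0],"hand":-1}]'>/dev/null;python3 -m crank '[{"linear":[0,0,0],"dr":[0,0,0],"hand":-1},{"linear":[0,0,0],"dr":[0,0,0],"hand":-1}]'; python3 go.py 651 -190 48 -32
```

```text
t: 25.2
eef_pos: [0.6492, -0.1896, 0.1466]
tool_rot: [0.344, -0.342, 0.619, -0.618]
contact_force: [0.2, -1.1, -2.3]
gripper_width: 0.509
t 25.2 tcp [ 649.2 -189.6  146.6] jaw -32.0 q [-0.2   0.63  0.59  1.66 -0.4   0.98 -0.04] F [ 0.2 -1.1 -2.3] w 43.3
[651.0, -190.0, 48.0, -32.0] linear [-0.0004  0.0986  0.0017] dr [-0.   0.  -0.1] jawto -32.0
```

```bash
python3 -m crank '[{"linear":[0,0.01,0.001],"dr":[0,0,0],"hand":-1},{"linear":[0,0.03,0.001],"dr":[0,0,0],"hand":-1},{"linear":[0,0.055,0.001],"dr":[0,0,0],"hand":-1},{"linear":[0,0.08,0.001],"dr":[0,0,0],"hand":-1},{"linear":[0,0.095,0.001],"dr":[0,0,0],"hand":-1},{"linear":[0,0.1,0.001],"dr":[0,0,0],"hand":-1},{"linear":[0,0.1,0.001],"dr":[0,0,0],"hand":-1}]'; python3 go.py 651 -190 11 -32; python3 - <<'E'
from h import *
ims=[]
for c,b in [('scene',(190,260,310,380)),('top',(345,100,465,220))]:
    im=bot.read_camera(c)[b[1]:b[3],b[0]:b[2]]
    ims.append(cv2.resize(im,(400,400),interpolation=cv2.INTER_CUBIC))
cv2.imwrite('pics/c8.png',np.hstack(ims))
E
```

```text
t: 25.78
eef_pos: [0.6496, -0.1901, 0.046]
tool_rot: [0.343, -0.342, 0.619, -0.618]
contact_force: [-0.2, -0.3, -2.2]
gripper_width: 0.509
t 25.78 tcp [ 649.6 -190.1   46. ] jaw -32.0 q [-0.15  0.74  0.51  1.71 -0.48  0.82  0.02] F [-0.2 -0.3 -2.2] w 43.2
[651.0, -190.0, 11.0, -32.0] linear [-0.0007  0.035   0.0011] dr [ 0.1 -0.  -0.1] jawto -32.0
```

View pics/c8.png

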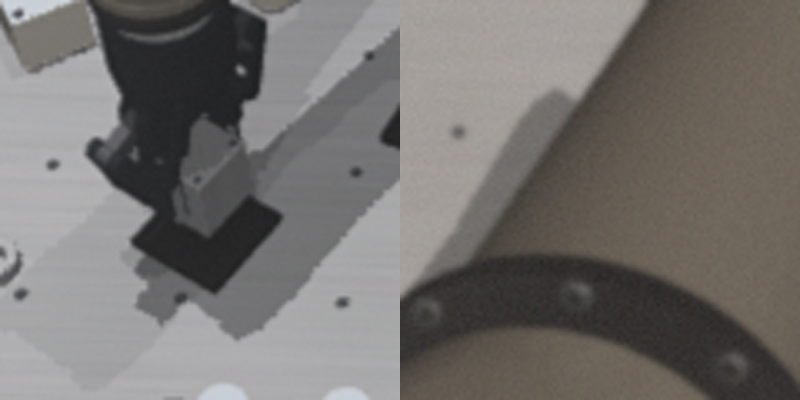

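```bash
python3 - <<'E'
from cr import *
s=(10/3,10/3); S=lambda z,*P: pts('scene',(190,260),s,0,z,P)
seg('nest LR',S(.007,(131,240),(282,216))); print(S(.007,(216,293)))
print('spacer bottom corner',S(.037,(209,237)),'top near corner',S(.087,(207,183)), 'right top',S(.087,(244,143)))
E
```

```text
nest LR [ 662.9 -236.6] [ 641.5 -143.5] mid [ 652.2 -190. ] len 95.5 ang -77.1
[array([ 700.3, -177.6])]
spacer bottom corner [array([ 679.9, -181.4])] top near corner [array([ 676.2, -177.3])] right top [array([ 645.7, -159.1])]
```

```bash
python3 go.py 651.8 -191.3 13.5 -32
```

```text
t 25.88 tcp [ 651.5 -190.4   48.3] jaw -32.0 q [-0.15  0.74  0.52  1.7  -0.48  0.82  0.02] F [-0.4  0.2 -1.7] w 43.2
[651.8, -191.3, 13.5, -32.0] linear [0.0008 0.0348 0.0006] dr [-0.2  0.  -0.2] jawto -32.0
```

```bash
python3 -m crank '[{"linear":[0.0005,0.006,0.002],"dr":[0,0,0],"hand":-1},{"linear":[0.0005,0.015,0.002],"dr":[0,0,0],"hand":-1},{"linear":[0.0005,0.024,0.002],"dr":[0,0,0],"hand":-1},{"linear":[0.0005,0.031,0.002],"dr":[0,0,0],"hand":-1},{"linear":[0.0005,0.033,0.002],"dr":[0,0,0],"hand":-1},{"linear":[0.0005,0.033,0.002],"dr":[0,0,0],"hand":-1}]'|grep -E 'pos|force';python3 -m crank '[{"linear":[0,0.0008,0],"dr":[0,0,0],"hand":-1},{"linear":[0,0.0015,0],"dr":[0,0,0],"hand":-1}]'|grep -E 'pos|force';python3 -m crank '[{"linear":[0,0.0008,0],"dr":[0,0,0],"hand":-1},{"linear":[0,0.0008,0],"dr":[0,0,0],"hand":-1}]'|grep -E 'pos|force'
```

```text
eef_pos: [0.6518, -0.1904, 0.0129]
contact_force: [-0.5, -0.0, -1.9]
eef_pos: [0.6528, -0.1909, 0.0129]
contact_force: [0.8, -0.0, -3.1]
eef_pos: [0.6527, -0.1907, 0.012]
contact_force: [-1.5, 0.3, -1.3]
```

```bash
python3 -m crank '[{"linear":[0,0.0008,0],"dr":[0,0,0],"hand":-1},{"linear":[0,0.0008,0],"dr":[0,0,0],"hand":-1}]'|grep -E 'pos|force';python3 -m crank '[{"linear":[0,0.0006,0],"dr":[0,0,0],"hand":-1},{"linear":[0,0.0006,0],"dr":[0,0,0],"hand":-1}]'|grep -E 'pos|force'
```

```text
eef_pos: [0.6527, -0.1908, 0.0112]
contact_force: [-0.3, 0.9, -1.1]
eef_pos: [0.6527, -0.1908, 0.0111]
contact_force: [-2.0, -0.1, 4.1]
```

```bash
python3 -m crank '[{"linear":[0,0.0003,0],"dr":[0,0,0],"hand":-1},{"linear":[0,0,0],"dr":[0,0,0],"hand":0.15},{"linear":[0,0,0],"dr":[0,0,0],"hand":0.4},{"linear":[0,0,0],"dr":[0,0,0],"hand":0.6},{"linear":[0,0,0],"dr":[0,0,0],"hand":1},{"linear":[0,0,0],"dr":[0,0,0],"hand":1},{"linear":[0,-0.03,0],"dr":[0,0,0],"hand":1},{"linear":[0,-0.07,0],"dr":[0,0,0],"hand":1},{"linear":[0,-0.11,0],"dr":[0,0,0],"hand":1},{"linear":[0,-0.15,0],"dr":[0,0,0],"hand":1}]'; python3 go.py 475 -351.7 190 -58 445 -351.7 180 -58
```

```text
t: 27.88
eef_pos: [0.6516, -0.1912, 0.1618]
tool_rot: [0.344, -0.342, 0.619, -0.618]
contact_force: [1.7, -0.7, -0.8]
gripper_width: 1.0
t 27.88 tcp [ 651.6 -191.2  161.8] jaw -32.0 q [-0.21  0.61  0.6   1.64 -0.4   1.01 -0.04] F [ 1.7 -0.7 -0.8] w 85.0
[475.0, -351.7, 190.0, -58.0] linear [ 0.2296 -0.0289 -0.0649] dr [ 0.  26.  -0.2] jawto -58.0
[445.0, -351.7, 180.0, -58.0] linear [ 0.2455 -0.019  -0.0903] dr [ 0.  26.  -0.2] jawto -58.0
```

Now move above the riser and check both the square nest and the riser.

```bash
python3 -m crank '[{"linear":[0.2455,-0.02,-0.09],"dr":[0,26,0],"hand":1},{"linear":[0.2455,-0.02,-0.09],"dr":[0,26,0],"hand":1},{"linear":[0.2455,-0.02,-0.09],"dr":[0,26,0],"hand":1},{"linear":[0.2455,-0.02,-0.09],"dr":[0,26,0],"hand":1},{"linear":[0.2455,-0.02,-0.09],"dr":[0,26,0],"hand":1},{"linear":[0.2455,-0.02,-0.09],"dr":[0,26,0],"hand":1},{"linear":[0.2455,-0.02,-0.09],"dr":[0,26,0],"hand":1},{"linear":[0.2455,-0.02,-0.09],"dr":[0,26,0],"hand":1},{"linear":[0.2455,-0.02,-0.09],"dr":[0,26,0],"hand":1}]'>/dev/null; python3 go.py 445 -352 15 -58; python3 - <<'E'
from h import *
ims=[]
for c,b in [('scene',(140,180,260,300)),('top',(350,110,470,230))]:
    im=bot.read_camera(c)[b[1]:b[3],b[0]:b[2]]
    ims.append(cv2.resize(im,(400,400),interpolation=cv2.INTER_CUBIC))
cv2.imwrite('pics/c9.png',np.hstack(ims))
E
```

```text
t 28.63 tcp [ 445.7 -352.2  179.7] jaw -58.1 q [-0.03  0.45  0.78  1.91 -0.39  0.94 -0.08] F [ 1.3 -0.7  0.6] w 84.7
[445.0, -352.0, 15.0, -58.0] linear [ 0.0012  0.1647 -0.0005] dr [ 0.  -0.1 -0.3] jawto -58.0
```

View pics/c9.png

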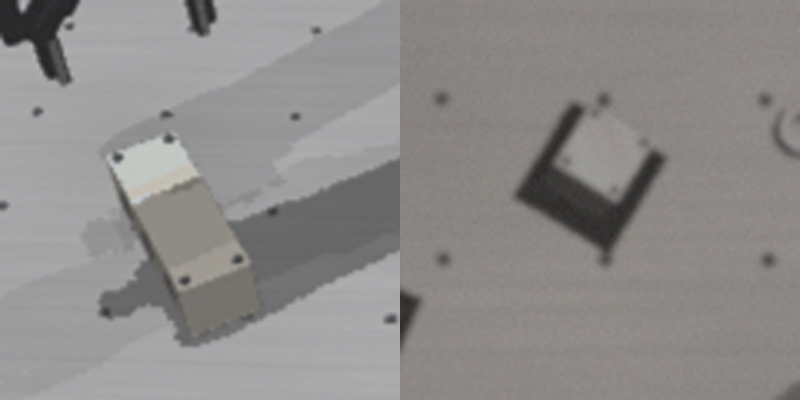

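Square spacer sits in its nest (top crop, spacer (605,153), nest corners (517,197), (605,247), (663,155)). The riser is bare, with holes at scene crop (118,157), (168,138), (238,258), (184,281).

```bash
python3 - <<'E'
from cr import *
s=(10/3,10/3); S=lambda z,*P: pts('scene',(140,180),s,0,z,P); T=lambda z,*P: pts('top',(350,110),s,400,z,P)
seg('r1',S(.05,(118,157),(238,258)));seg('r2',S(.05,(168,138),(184,281)));seg('side',S(.05,(238,258),(168,138)));seg('side2',S(.05,(184,281),(118,157)))
print('sq',T(.052,(605,153)));seg('nest',T(.007,(517,197),(663,155)))
E
```

```text
r1 [ 397.9 -403.9] [ 492.1 -299.8] mid [ 445.  -351.8] len 140.4 ang -132.1
r2 [ 377.6 -372.3] [ 513.9 -332.1] mid [ 445.8 -352.2] len 142.1 ang -163.6
side [ 492.1 -299.8] [ 377.6 -372.3] mid [ 434.8 -336. ] len 135.5 ang 32.3
side2 [ 513.9 -332.1] [ 397.9 -403.9] mid [ 455.9 -368. ] len 136.4 ang 31.8
sq [array([ 652.6, -189.4])]
nest [ 636.7 -144.9] [ 663.1 -234.6] mid [ 649.9 -189.8] len 93.5 ang 106.4
```

```bash
python3 -m crank '[{"linear":[0.001,0.035,0],"dr":[0,0,0],"hand":1},{"linear":[0.001,0.07,0],"dr":[0,0,0],"hand":1},{"linear":[0.001,0.1,0],"dr":[0,0,0],"hand":1},{"linear":[0.001,0.13,0],"dr":[0,0,0],"hand":1},{"linear":[0.001,0.15,0],"dr":[0,0,0],"hand":1},{"linear":[0.001,0.162,0],"dr":[0,0,0],"hand":1},{"linear":[0.001,0.168,0],"dr":[0,0,0],"hand":1},{"linear":[0.001,0.168,0],"dr":[0,0,0],"hand":1},{"linear":[0.001,0.168,0],"dr":[0,0,0],"hand":0.7},{"linear":[0.001,0.168,0],"dr":[0,0,0],"hand":0.5}]' 30; python3 -m crank '[{"linear":[0,0,0],"dr":[0,0,0],"hand":0.4},{"linear":[0,0,0],"dr":[0,0,0],"hand":0.3},{"linear":[0,0,0],"dr":[0,0,0],"hand":0.2},{"linear":[0,0,0],"dr":[0,0,0],"hand":0.1},{"linear":[0,0,0],"dr":[0,0,0],"hand":-1},{"linear":[0,0,0],"dr":[0,0,0],"hand":-1},{"linear":[0,0,0],"dr":[0,0,0],"hand":-1}]' 90;python3 -m crank '[{"linear":[0,-0.005,0],"dr":[0,0,0],"hand":-1},{"linear":[0,-0.015,0],"dr":[0,0,0],"hand":-1},{"linear":[0,-0.03,0],"dr":[0,0,0],"hand":-1},{"linear":[0,-0.05,0],"dr":[0,0,0],"hand":-1},{"linear":[0,-0.075,0],"dr":[0,0,0],"hand":-1},{"linear":[0,-0.1,0],"dr":[0,0,0],"hand":-1},{"linear":[0,-0.125,0],"dr":[0,0,0],"hand":-1},{"linear":[0,-0.145,0],"dr":[0,0,0],"hand":-1},{"linear":[0,-0.155,0],"dr":[0,0,0],"hand":-1},{"linear":[0,-0.155,0],"dr":[0,0,0],"hand":-1}]'; python3 go.py 510 -17 165 -113.5
```

```text
t: 29.57
eef_pos: [0.4465, -0.3525, 0.0127]
tool_rot: [0.197, -0.194, 0.68, -0.68]
contact_force: [-0.1, -0.5, -0.6]
gripper_width: 0.756
t: 30.15
eef_pos: [0.4458, -0.3518, 0.0126]
tool_rot: [0.197, -0.194, 0.68, -0.679]
contact_force: [-0.9, 3.0, 9.1]
gripper_width: 0.595
t: 30.98
eef_pos: [0.4458, -0.3532, 0.1687]
tool_rot: [-0.197, 0.193, -0.679, 0.68]
contact_force: [0.7, -0.5, -6.2]
gripper_width: 0.596
t 30.98 tcp [ 445.8 -353.2  168.7] jaw -58.0 q [-0.02  0.46  0.77  1.92 -0.41  0.92 -0.06] F [ 0.7 -0.5 -6.2] w 50.6
[510.0, -17.0, 165.0, -113.5] linear [-0.2328  0.0045 -0.2509] dr [ 0.  55.5 -0.4] jawto -113.5
```

```bash
python3 -m crank '[{"linear":[-0.008,0,-0.009],"dr":[0,2,0],"hand":-1},{"linear":[-0.024,0,-0.026],"dr":[0,5,0],"hand":-1},{"linear":[-0.044,0,-0.048],"dr":[0,10,0],"hand":-1},{"linear":[-0.065,0,-0.07],"dr":[0,15,0],"hand":-1},{"linear":[-0.086,0,-0.093],"dr":[0,20,0],"hand":-1},{"linear":[-0.107,0,-0.116],"dr":[0,25,0],"hand":-1},{"linear":[-0.128,0,-0.139],"dr":[0,30,0],"hand":-1},{"linear":[-0.149,0,-0.161],"dr":[0,35,0],"hand":-1},{"linear":[-0.17,0,-0.183],"dr":[0,40,0],"hand":-1},{"linear":[-0.188,0,-0.202],"dr":[0,45,0],"hand":-1}]'>/dev/null;python3 -m crank '[{"linear":[0,0,0],"dr":[0,0,0],"hand":-1},{"linear":[0,0,0],"dr":[0,0,0],"hand":-1}]'; python3 go.py 510 -17.3 100 -113.7
```

```text
t: 31.98
eef_pos: [0.4965, -0.0791, 0.1659]
tool_rot: [-0.078, 0.078, 0.704, -0.702]
contact_force: [0.3, -1.3, -6.0]
gripper_width: 0.597
t 31.98 tcp [496.5 -79.1 165.9] jaw -102.7 q [-0.77  0.44  1.04  2.07 -0.5   0.9  -1.24] F [ 0.3 -1.3 -6. ] w 50.7
[510.0, -17.3, 100.0, -113.7] linear [ 0.0004  0.066  -0.0631] dr [ 0.1 11.   0. ] jawto -113.7
```

```bash
python3 -m crank '[{"linear":[0,0,-0.01],"dr":[0,3,0],"hand":-1},{"linear":[0,0,-0.025],"dr":[0,6,0],"hand":-1},{"linear":[0,0.005,-0.04],"dr":[0,9,0],"hand":-1},{"linear":[0,0.02,-0.053],"dr":[0,11,0],"hand":-1},{"linear":[0,0.04,-0.06],"dr":[0,11,0],"hand":-1},{"linear":[0,0.06,-0.063],"dr":[0,11,0],"hand":-1},{"linear":[0,0.08,-0.063],"dr":[0,11,0],"hand":-1},{"linear":[0,0.1,-0.063],"dr":[0,11,0],"hand":-1},{"linear":[0,0.11,-0.063],"dr":[0,11,0],"hand":-1},{"linear":[0,0.11,-0.063],"dr":[0,11,0],"hand":-1}]'>/dev/null;python3 -m crank '[{"linear":[0,0,0],"dr":[0,0,0],"hand":-1},{"linear":[0,0,0],"dr":[0,0,0],"hand":-1}]'; python3 go.py 510 -17.3 20 -113.7; python3 - <<'E'
from h import *
ims=[]
for c,b in [('scene',(270,210,400,340)),('top',(260,165,390,295))]:
    im=bot.read_camera(c)[b[1]:b[3],b[0]:b[2]]
    ims.append(cv2.resize(im,(400,400),interpolation=cv2.INTER_CUBIC))
cv2.imwrite('pics/c10.png',np.hstack(ims))
E
```

```text
t: 32.98
eef_pos: [0.5121, -0.0204, 0.0584]
tool_rot: [-0.146, 0.148, 0.693, -0.691]
contact_force: [0.8, 0.7, -5.2]
gripper_width: 0.592
t 32.98 tcp [512.1 -20.4  58.4] jaw -114.0 q [-0.74  0.64  0.87  2.12 -0.76  0.73 -1.35] F [ 0.8  0.7 -5.2] w 50.3
[510.0, -17.3, 20.0, -113.7] linear [ 0.0033  0.0384 -0.0019] dr [ 0.2 -0.3 -0.2] jawto -113.7
```

View pics/c10.png

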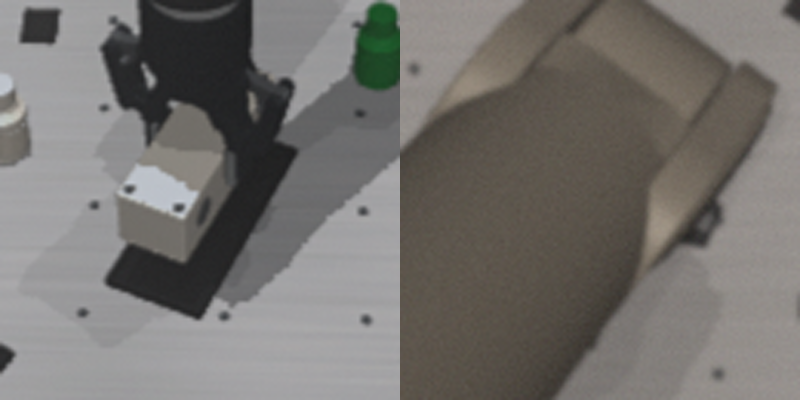

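```bash
python3 - <<'E'
from cr import *
s=(400/130,)*2; S=lambda z,*P: pts('scene',(270,210),s,0,z,P)
X=S(.096,(129,189),(180,208)); seg('holes',X)
seg('riser bottom edge',S(.046,(120,237),(184,263)))
seg('nest diag',S(.007,(106,281),(297,152)));seg('nest end',S(.007,(106,281),(201,318)));seg('nest long',S(.007,(201,318),(297,152)))
a=np.radians(-24.2);m=(X[0]+X[1])/2; print('riser ctr',m-68*np.array([np.cos(a),np.sin(a)]))
E
```

```text
holes [566.8 -65.7] [582.7 -30.2] mid [574.8 -48. ] len 38.9 ang -114.1
riser bottom edge [568.1 -74. ] [589.9 -28.1] mid [579. -51.] len 50.8 ang -115.4
nest diag [576.9 -85.1] [448.9  50.5] mid [512.9 -17.3] len 186.5 ang -46.7
nest end [576.9 -85.1] [607.4 -16.1] mid [592.2 -50.6] len 75.4 ang -113.8
nest long [607.4 -16.1] [448.9  50.5] mid [528.2  17.2] len 171.9 ang -22.8
riser ctr [512.7258321 -20.0752337]
```

```bash
python3 -m crank '[{"linear":[0.002,0.006,-0.001],"dr":[0,-0.4,0],"hand":-1},{"linear":[0.002,0.016,-0.001],"dr":[0,-0.4,0],"hand":-1},{"linear":[0.002,0.026,-0.001],"dr":[0,-0.4,0],"hand":-1},{"linear":[0.002,0.034,-0.001],"dr":[0,-0.4,0],"hand":-1},{"linear":[0.002,0.039,-0.001],"dr":[0,-0.4,0],"hand":-1},{"linear":[0.002,0.0405,-0.001],"dr":[0,-0.4,0],"hand":-1},{"linear":[0.002,0.0405,-0.001],"dr":[0,-0.4,0],"hand":-1}]'|grep -E 'pos|force';python3 -m crank '[{"linear":[0,0.0008,0],"dr":[0,0,0],"hand":-1},{"linear":[0,0.0012,0],"dr":[0,0,0],"hand":-1}]'|grep -E 'pos|force';python3 -m crank '[{"linear":[0,0.0008,0],"dr":[0,0,0],"hand":-1},{"linear":[0,0.0008,0],"dr":[0,0,0],"hand":-1}]'|grep -E 'pos|force'
```

```text
eef_pos: [0.5099, -0.0181, 0.0164]
contact_force: [-0.4, 1.0, -6.1]
eef_pos: [0.5105, -0.018, 0.016]
contact_force: [-0.1, -0.2, -5.9]
eef_pos: [0.5104, -0.0178, 0.0152]
contact_force: [0.6, 0.2, -6.3]
```

```bash
python3 -m crank '[{"linear":[0,0.0006,0],"dr":[0,0,0],"hand":-1},{"linear":[0,0.0006,0],"dr":[0,0,0],"hand":-1}]'|grep -E 'pos|force';python3 -m crank '[{"linear":[0,0.0006,0],"dr":[0,0,0],"hand":-1},{"linear":[0,0.0006,0],"dr":[0,0,0],"hand":-1}]'|grep -E 'pos|force'
```

```text
eef_pos: [0.5104, -0.0178, 0.0147]
contact_force: [-1.7, 1.2, -2.0]
eef_pos: [0.5103, -0.0178, 0.0146]
contact_force: [-3.8, 1.6, 8.2]
```

Contact with the floor at the expected height; release and retreat straight up, then away.

```bash
python3 -m crank '[{"linear":[0,0,0],"dr":[0,0,0],"hand":0.3},{"linear":[0,0,0],"dr":[0,0,0],"hand":0.5},{"linear":[0,0,0],"dr":[0,0,0],"hand":0.8},{"linear":[0,0,0],"dr":[0,0,0],"hand":1},{"linear":[0,0,0],"dr":[0,0,0],"hand":1},{"linear":[0,-0.01,0],"dr":[0,0,0],"hand":1},{"linear":[0,-0.04,0],"dr":[0,0,0],"hand":1},{"linear":[0,-0.08,0],"dr":[0,0,0],"hand":1},{"linear":[0,-0.12,0],"dr":[0,0,0],"hand":1},{"linear":[0,-0.16,0],"dr":[0,0,0],"hand":1}]'; python3 go.py 500 -350 250 -113.7
```

```text
t: 35.17
eef_pos: [0.5091, -0.019, 0.1759]
tool_rot: [-0.144, 0.145, 0.693, -0.691]
contact_force: [0.7, 1.0, 0.3]
gripper_width: 0.999
t 35.17 tcp [509.1 -19.  175.9] jaw -113.6 q [-0.93  0.47  1.11  2.05 -0.53  0.94 -1.52] F [0.7 1.  0.3] w 85.0
[500.0, -350.0, 250.0, -113.7] linear [-0.1244 -0.0749  0.3067] dr [ 0.2  0.1 -0. ] jawto -113.7
```

```bash
python3 -m crank '[{"linear":[-0.124,-0.075,0.307],"dr":[0,0,0],"hand":1},{"linear":[-0.124,-0.075,0.307],"dr":[0,0,0],"hand":1},{"linear":[-0.124,-0.075,0.307],"dr":[0,0,0],"hand":1},{"linear":[-0.124,-0.075,0.307],"dr":[0,0,0],"hand":1},{"linear":[-0.124,-0.075,0.307],"dr":[0,0,0],"hand":1},{"linear":[-0.124,-0.075,0.307],"dr":[0,0,0],"hand":1},{"linear":[-0.124,-0.075,0.307],"dr":[0,0,0],"hand":1},{"linear":[-0.124,-0.075,0.307],"dr":[0,0,0],"hand":1},{"linear":[-0.124,-0.075,0.307],"dr":[0,0,0],"hand":1},{"linear":[-0.124,-0.075,0.307],"dr":[0,0,0],"hand":1}]'; python3 - <<'E'
from h import *
im=bot.read_camera('top'); cv2.imwrite('pics/f_top.png',im)
a=cv2.resize(im[100:340,90:490],(800,480),interpolation=cv2.INTER_CUBIC); cv2.imwrite('pics/c11.png',a)
im=bot.read_camera('scene'); cv2.imwrite('pics/c12.png',cv2.resize(im[190:370,220:540],(800,450),interpolation=cv2.INTER_CUBIC))
E
```

```text
t: 36.0
eef_pos: [0.4986, -0.3539, 0.2496]
tool_rot: [-0.145, 0.148, 0.692, -0.692]
contact_force: [0.5, 0.6, 0.2]
gripper_width: 0.999
```

View pics/c11.png

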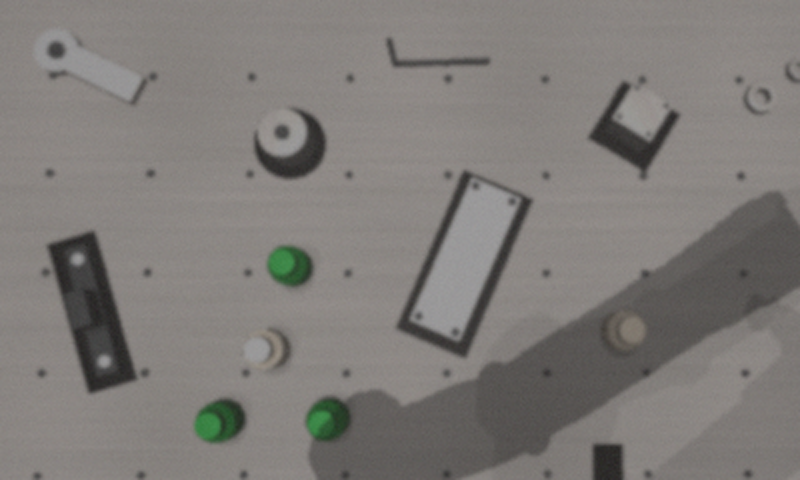

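View pics/c12.png

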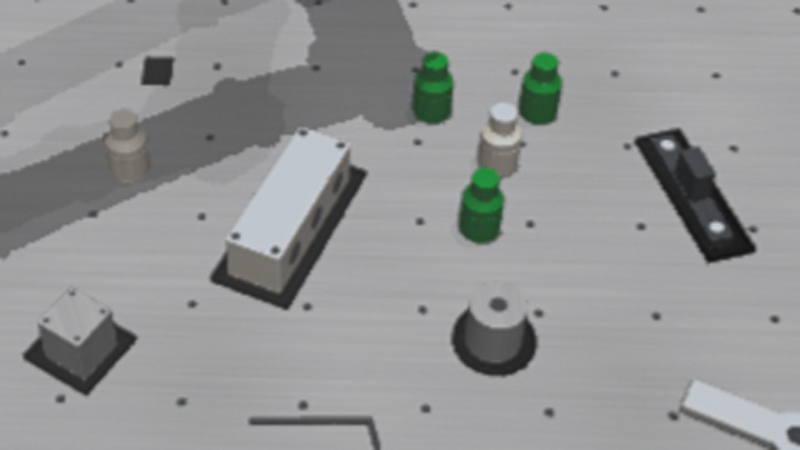

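All four pieces sit flat in their nests: riser at top crop (468,265), round at (283,135), square at (640,115) and bridge at (92,312). Both white bottles and all three green ones are standing. The arm is clear.

```bash
python3 -m crank '[{"linear":[0,0,0],"dr":[0,0,0],"hand":1},{"linear":[0,0,0],"dr":[0,0,0],"hand":1},{"linear":[0,0,0],"dr":[0,0,0],"hand":1}]' >/dev/null; python3 -c "
from station import bot; print(bot.hand_in())"
```

```text
the job is handed in; nothing more can be done
None
```

The stack is apart and each piece is in its own nest. I placed the bridge, round spacer and square spacer first, with the riser left standing until last. Each piece was lowered until the wrist force showed it touching the nest floor, then released. The job was handed in at about 36 s.

- **Final pictures:** the last top and scene views show all four pieces upright and flat inside their rims. Both white bottles and the three green look-alikes are standing where they were. The arm was clear of everything.
- **Forces:** at the moments I read it, the wrist force stayed below about 13 N.
- **Disagreement:** the two cameras differed by 2–4 mm on the nest centres. I aimed between them. Where I compared the pieces with their nests, offsets came out at about 1–4 mm, inside the 8 mm of play.
- **Failed checks:** none. The hand-in reports no verdict.

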